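# Hook a dropped locking ring out from under a splinter guard

## Robot

A 6-joint arm with a two-finger parallel gripper is mounted at the origin on the work surface. World frame = base frame: x ahead of the robot, y to its left, z up, the work surface at z = 0. Lengths are in m, angles in rad, forces in N, time in s.
With the tool pointing down it reaches from about 0.35 to 0.775 m from the base axis. Payload 5.5 kg.
Tool frame: the origin (TCP) lies midway between the tips of the shut fingers; the grasp point (between the pads) lies 19 mm behind it; z points along the fingers, y is the direction in which the jaws open and shut (so a half turn about z gives the same grasp; the last joint's range is limited). The gripper opens to 85 mm and grips with 20 to 120 N. Pads are 22 mm wide; open, the fingers measure 114 mm over their backs; the gripper's body (76 mm by 85 mm) begins 54 mm behind the grasp point. The pads swing forward as they close: fully open they stand 13 mm farther back than shut.
Start: joints at [-1.448, 0.313, 0.046, 1.304, 0, 1.431], TCP at [0.149, -0.555, 0.194] pointing down, gripper open.
Joint ranges: [-2.76, 2.76], [-0.86, 1.69], [-1.03, 1.26], [-2.2, 2.34], [-1.47, 1.5], [-3.14, 3.14]. Speed limits (rad/s): [2.57, 2.57, 3.14, 3.14, 3.14, 3.14].

## Interface

Orientations are given as a unit quaternion [w, x, y, z].
In Python, from workcell import env gives the robot as it stands.
- The arm moves only by the shell command python3 -m pendant 'ROWS' [FORCE]. ROWS is JSON, a list of rows, each a list of 3 entries, a list of its own where there are three numbers: the shift along the tool's x, y, z each as a share of 20 mm, from -1 to 1, then the turn about the tool's z as a share of 6 degrees, from -1 to 1, then the closure, from -1 (fully open) to 1 (shut). In form: [[[tx, ty, tz], turn, claw], ...]. A call has 1 to 12 rows; each row shifts and turns the commanded pose from where the row before left it, along the tool's axes as they then stand; what a row does not reach is not made up. A row lasts 1/8 s, in which the tool goes at most 62.5 mm and 10.7 degrees, less where a joint would pass 70% of its speed; a pose out of reach is approached as far as the arm can. A call with a number of a shift or a turn outside -1 to 1 is refused whole. A call with a gripper value outside its range is refused whole. The fingers move at their own pace and stop on an object; FORCE is the grip in N (left out, the last holds). Time passes only in rows, so rows that do not move let the fingers close. It gives the time, the measured TCP pose, the force and the opening at its end, in the units of the state.
- env.get_state(): the state, without advancing time (a new reading comes with each control period).
- env.read_camera(name): name is "scene" or "top" or "wrist"; returns a dict with "color" (420x560x3 uint8, blue, green, red), "mtx" (3x3 intrinsics, pixels), "view" (4x4, takes a point from world to camera coordinates). Camera axes: x right, y down, z forward; pixel columns grow to the right and rows downward; lengths in m; the calibration is good to about 2 mm. A picture is of the moment at which its call begins. There is no depth.
- env.hand_in(): hands the job in, once; it reports no verdict.
Trained networks look in the newest picture that a camera, given by its name, has taken for a name from the list of things; names that differ only in an ending like _2 or _b are one class to them, and where a whole thing is asked for, a point or a joint stands for the part that bears it (a point fixed in the world has none). Each returns a list of dicts, best first, with "p" (0 to 1); they miss things now and then, are a little off and sometimes report something else, mostly with a low value. They report only what shows in the picture. A call takes as long as a camera call. They do not tell look-alikes from the thing itself.
- env.boxes_of(camera, thing): "location" ([column, row] in pixels, amid what is visible of it).
- env.cut_out(camera, thing): "region" (420x560 bool, what is visible of it) and "location" ([column, row] in pixels, amid what is visible of it).
The state is a dict: "clock": time; "joint_pos": joint angles; "qvel": joint speeds; "tau": joint torques, N m; "tcp_pos": TCP position; "orientation": TCP orientation; "wrist_force": force on the tool from outside, world axes, zero at the start; "ft_torque": the same for the moment, N m; "finger_gap": finger opening in m.
Only numpy, scipy, OpenCV 4.12 (cv2) and the standard library are available. Lean on these libraries where they do the work, as an engineer would, in place of code of your own. Each camera call takes 0.05 s, during which the arm holds its last target.

## Task

The brass locking ring of a test grip has rolled far under the clear splinter guard, where fingers cannot go. Take the red-handled hook, catch the ring with it and draw it out over the yellow threshold until the whole ring is in the open in front of the guard; then set the hook down on the bench clear of the guard, and pick the ring up and lay it flat in the empty bay of the blue tray. Touch the ring only with the hook until it is out, do not bump the guard with the gripper, and leave everything else where it is.

Things in the scene. Friction and masses are not known exactly. Their poses are not given: they have to be found in the camera images.
- guard: Fixed splinter guard: clear flat roof 250 mm wide, 210 mm deep, underside 75 and top 80 mm above the bench, on dark side walls (inner width 226 mm); clear rear wall, front fully open, its floor is the bench. Origin: on the bench under the middle of the roof's front edge; x points into the guard, y along the front edge, z up
- threshold (a point): middle of the yellow threshold strip that crosses the guard's whole opening on the floor, straight under the roof's front edge: a ridge 5 mm high here, sloping down to the bench 22 mm before and 22 mm behind it; this point is on the ridge. Axes as the guard's
- ring: Plain brass locking ring lying flat on the bench under the guard, 44 mm outside diameter, straight-through bore 24 mm, 14 mm thick, about 120 g (80 to 130 percent of that). Origin: centre of its underside; z along the bore
- hook: Hook tool standing by itself, about 160 g: red flat-sided handle 90 mm long, 18 mm wide, from 14 to 38 mm above the bench, a foot at its rear end down to the bench; a steel rod of 8 mm diameter, axis 30 mm high, runs forward from it to a straight prong pointing down. Origin: on the bench under the handle's middle; x along the rod to the prong, z up. It can pivot in the fingers
- hook_tip (a point): lowest point of the hook's prong, 140 mm ahead of the handle's middle; the prong is 8 mm across, round-ended, and reaches 30 mm below the rod's axis, level with the underside of the foot
- hook_grip (a point): the place to grip the hook: in its handle, 15 mm ahead of the handle's middle, 26 mm above the bench as it stands; grip across the 18 mm width
- tray: Blue open tray fixed on the bench, 120 x 220 mm, walls 5 mm thick and 25 mm high, floor 5 mm thick, a wall across its middle makes two bays of about 110 x 102 mm side by side along its y axis. Origin: centre of its underside, z up
- empty_bay (a point): centre of the floor of the tray's empty bay (the +y bay), 5 mm above the bench; axes as the tray's
- specimen_a: one broken half of a flat aluminium test bar, 62 x 20 x 6 mm, lying at the back under the guard; a bystander
- specimen_b: the other broken half, 62 x 20 x 6 mm, lying at the back under the guard; a bystander
- jaw: dark steel jaw insert, 50 x 34 x 17 mm, lying in the taken bay of the tray; a bystander
- caliper: caliper, 150 x 60 x 12 mm, lying on the bench; a bystander
- driver: screwdriver lying on the bench; a bystander
- bottle: white bottle, 56 mm across, 130 mm tall; a bystander
- cup: white cup, 70 mm across, 70 mm tall; a bystander
Mind the look-alikes: they are no part of the job. There is more than one size of the hook; the job needs the smaller.

How it is judged:
By the outcome, as a careful person would: the job done as asked, in the order asked, and still so for the second after the job is handed in, with the robot touching nothing.
It also fails if it takes over 72 s, if anything falls off the work surface, if the arm or the gripper's body presses on something with over 40 N, if the wrist force passes 120 N, or if a joint passes its speed limit or range.

## Working session

There is one attempt and no reset: what is moved stays moved. The work goes in short steps, Python scripts to look and compute and a shell command to move; the robot and the scene stay as the last step left them, time stands still between calls to the robot, and variables do not carry over. Pictures are saved under pics/ and viewed, and the job is handed in when it is done.

```bash
ls; mkdir -p pics; cat > h.py <<'E'
import numpy as np, cv2
from workcell import env
def shot(cam,fn,scale=1.4):
    r=env.read_camera(cam); im=cv2.resize(r["color"],None,fx=scale,fy=scale,interpolation=cv2.INTER_CUBIC) if scale!=1 else r["color"]
    cv2.imwrite("pics/"+fn,im); return r
def ray(r,px):
    K=np.array(r["mtx"]);V=np.array(r["view"]);R=V[:3,:3];t=V[:3,3]
    d=R.T@np.linalg.solve(K,[px[0],px[1],1.0]); return -R.T@t,d
def onz(r,px,z):
    c,d=ray(r,px); return c+d*(z-c[2])/d[2]
def proj(r,p):
    K=np.array(r["mtx"]);V=np.array(r["view"]); q=K@(V[:3,:3]@np.array(p)+V[:3,3]); return q[:2]/q[2]
E
python3 - <<'E'
from h import *
for c in ["scene","top"]:
    r=shot(c,c+"0.png")
    print(c,onz(r,(280,210),0),ray(r,(0,0))[0])
    for t in ["guard","threshold","ring","hook","hook_tip","hook_grip","tray","empty_bay","jaw"]:
        for d in env.boxes_of(c,t)[:4]:
            print(c,t,round(d["p"],2),np.round(d["location"]),np.round(onz(r,d["location"],0)[:2],3))
s=env.get_state();print(s["tcp_pos"],s["orientation"],s["finger_gap"],s["clock"])
E
```

```text
pics
scene [0.50090879 0.03325884 0.        ] [ 1.25642598 -0.43543566  1.049797  ]
scene guard 0.72 [293. 274.] [ 0.736 -0.061]
scene threshold 0.89 [293. 273.] [ 0.733 -0.058]
scene ring 0.32 [348. 172.] [0.463 0.348]
scene hook 0.61 [284. 148.] [0.235 0.205]
scene hook 0.52 [138. 306.] [ 0.611 -0.493]
scene hook_tip 0.63 [285. 147.] [0.233 0.211]
scene hook_tip 0.62 [354. 170.] [0.465 0.371]
scene hook_grip 0.61 [349. 172.] [0.464 0.349]
scene hook_grip 0.61 [287. 146.] [0.23  0.221]
scene tray 0.69 [180. 245.] [ 0.473 -0.316]
scene empty_bay 0.68 [180. 246.] [ 0.474 -0.316]
scene jaw 0.63 [162. 261.] [ 0.5   -0.385]
top [0.51579445 0.00698918 0.        ] [0.43143192 0.01286226 1.10238928]
top guard 0.59 [312. 118.] [ 0.772 -0.074]
top threshold 0.84 [311. 118.] [ 0.77  -0.071]
top hook 0.59 [200. 309.] [0.252 0.209]
top hook 0.57 [153. 217.] [0.49  0.345]
top hook_tip 0.67 [200. 308.] [0.254 0.211]
top hook_tip 0.6 [155. 216.] [0.492 0.339]
top hook_tip 0.46 [312. 119.] [ 0.768 -0.074]
top hook_grip 0.78 [154. 216.] [0.492 0.341]
top tray 0.65 [402. 226.] [ 0.48  -0.321]
top empty_bay 0.82 [403. 220.] [ 0.498 -0.324]
top empty_bay 0.55 [111. 156.] [0.651 0.466]
top jaw 0.63 [427. 220.] [ 0.499 -0.389]
top jaw 0.36 [152. 214.] [0.497 0.347]
[ 0.14936704 -0.55530238  0.19434211] [ 6.28715427e-05  9.91377505e-01  1.31036781e-01 -1.89361867e-05] 0.0855855326326077 1.0
```

View pics/scene0.png

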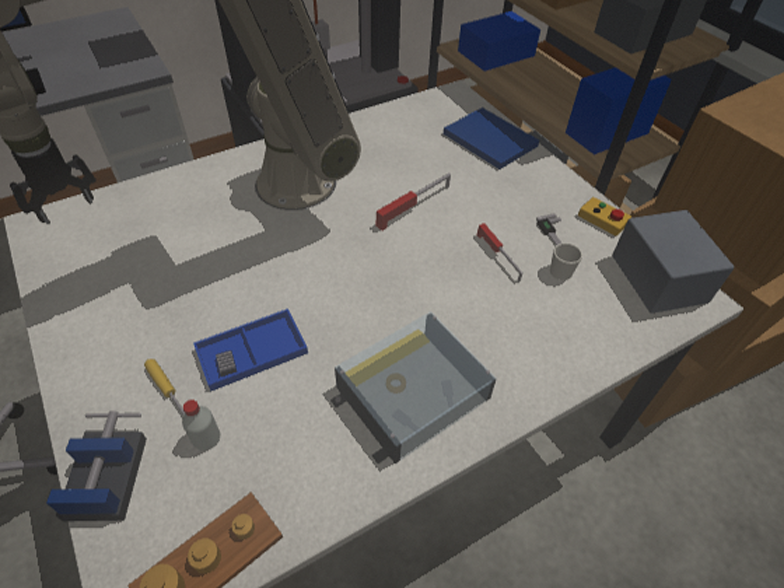

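View pics/top0.png

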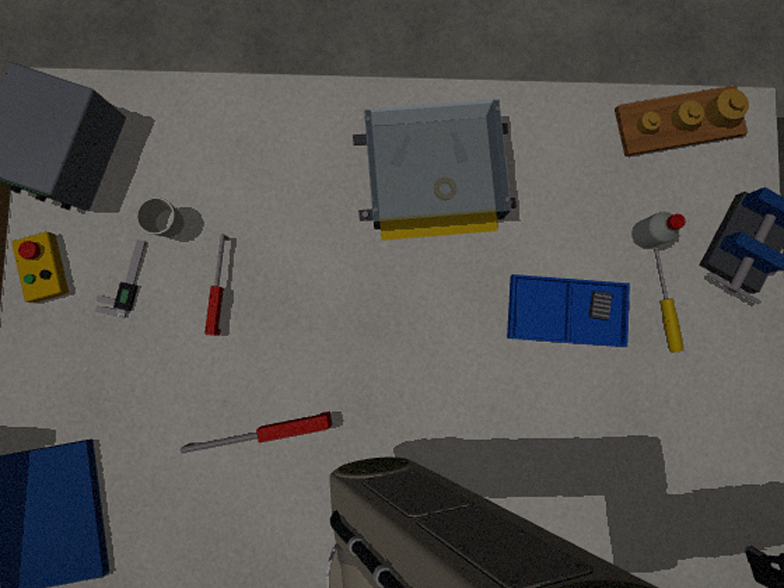

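The small hook is at about (215,285) in the top view. The ring is under the guard at (444,188), the larger hook is at (260,430), and the empty bay is the left one at (540,308). I'll zoom in to measure them.

```bash
python3 - <<'E'
from h import *
r=env.read_camera("top"); im=r["color"]
a=cv2.resize(im[160:245,125:205],None,fx=5,fy=5,interpolation=cv2.INTER_CUBIC)
b=cv2.resize(im[60:180,245:375],None,fx=3,fy=3.55,interpolation=cv2.INTER_CUBIC)
b=cv2.resize(im[60:180,245:375],(390,360),interpolation=cv2.INTER_CUBIC)
c=np.zeros((425,800,3),np.uint8);c[:425,:400]=a;c[:360,405:795]=b
cv2.imwrite("pics/tz.png",c)
hsv=cv2.cvtColor(im,cv2.COLOR_BGR2HSV)
m=((hsv[...,0]<8)|(hsv[...,0]>172))&(hsv[...,1]>150)&(hsv[...,2]>50)
n,l,st,ce=cv2.connectedComponentsWithStats(m.astype(np.uint8))
for i in range(1,n):
    if st[i,4]>60:
        rc=cv2.minAreaRect(np.argwhere(l==i)[:,::-1].astype(np.float32))
        print(ce[i],st[i],rc, onz(r,ce[i],.03))
r=env.read_camera("scene");im=r["color"]
a=cv2.resize(im[150:210,330:380],(400,480),interpolation=cv2.INTER_CUBIC)
b=cv2.resize(im[220:330,235:360],(400,352),interpolation=cv2.INTER_CUBIC)
c=np.zeros((480,800,3),np.uint8);c[:,:400]=a;c[:352,400:]=b
cv2.imwrite("pics/sz.png",c)
E
```

```text
[482.90909091 157.54545455] [476 153  14  10  99] ((482.5, 157.5), (13.0, 9.0), -0.0) [ 0.66536744 -0.5280569   0.03      ]
[ 19.1        178.04166667] [ 13 172  13  13 120] ((19.299999237060547, 178.10000610351562), (11.180338859558105, 12.074766159057617), 63.43495178222656) [0.58131293 0.68777403 0.03      ]
[151.21681416 221.26548673] [146 204  11  35 226] ((151.22308349609375, 221.21542358398438), (6.449805736541748, 34.35761642456055), 7.125016689300537) [0.47666991 0.33944045 0.03      ]
[208.56031128 305.8463035 ] [183 297  52  19 514] ((208.56851196289062, 305.8297424316406), (10.867142677307129, 51.13807678222656), 80.31121826171875) [0.26539588 0.18300831 0.03      ]
```

View pics/tz.png

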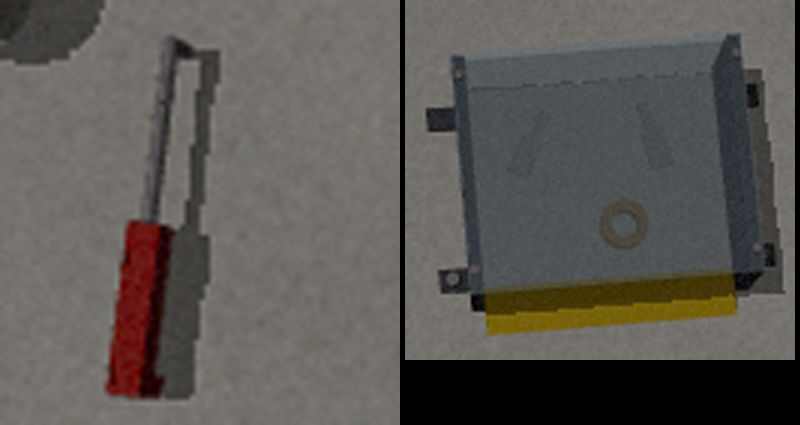

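View pics/sz.png

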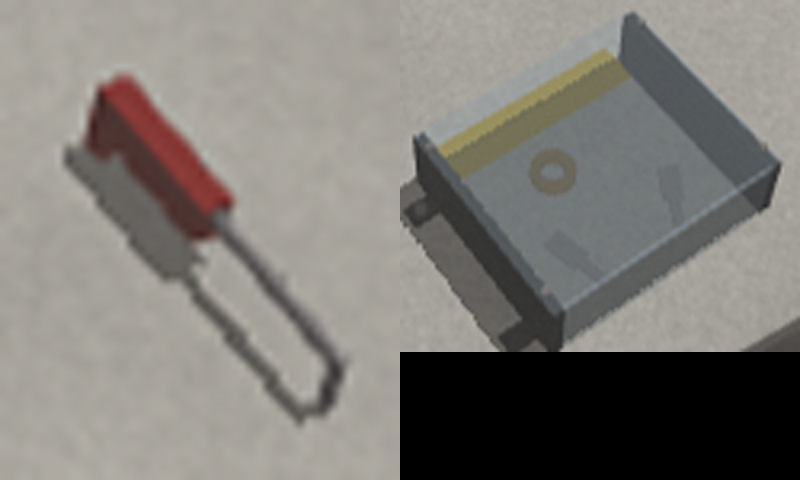

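```bash
python3 - <<'E'
from h import *
T=env.read_camera("top");S=env.read_camera("scene")
ta=lambda x,y:((x+.5)/5+125-.5,(y+.5)/5+160-.5)
tb=lambda x,y:((x-405)/3+245,y/3+60)
sa=lambda x,y:(x/8+330,y/8+150)
sb=lambda x,y:((x-400)/3.2+235,y/3.2+220)
p=lambda n,r,q,z:print(n,np.round(onz(r,q,z),4))
p("rodbase T",T,ta(150,222),.03);p("rodend T",T,ta(170,42),.03)
p("rodbase S",S,sa(220,215),.03);p("rodend S",S,sa(340,362),.03);p("tip S",S,sa(312,405),.0);p("tip T",T,ta(190,48),.0)
p("han fl T",T,ta(128,222),.038);p("han fr T",T,ta(174,228),.038);p("han rl",T,ta(108,390),.038)
p("han S fl",S,sa(231,200),.038);p("han S fr",S,sa(188,240-22),.038);p("rear l",S,sa(125,76),.038);p("rear r",S,sa(98,90),.038)
p("ring T",T,tb(624,224),.014);p("ring bore bottom",T,tb(624,224),.007);p("ring S",S,sb(553,172),.007)
p("strip front L",T,tb(487,333),0);p("strip front R",T,tb(737,314),0)
p("roof L",T,tb(487,292),.08);p("roof R",T,tb(735,272),.08)
p("strip S front near",S,sb(604,50),0);p("strip S back",S,sb(628,76),0); p("strip S back R",S,sb(464,180),0);p("strip S front R",S,sb(440,152),0)
p("roof S L",S,sb(630,12),.08);p("roof S R",S,sb(418,135),.08)
for c,r in (("top",T),("scene",S)):
  d=env.cut_out(c,"tray")[:1]
  for k in d:
    m=k["region"].astype(np.uint8);print(k["p"],cv2.minAreaRect(np.argwhere(m>0)[:,::-1].astype(np.float32)))
im=T["color"];hsv=cv2.cvtColor(im,cv2.COLOR_BGR2HSV)
m=(abs(hsv[...,0].astype(int)-115)<12)&(hsv[...,1]>150); m[:180]=0;m[260:]=0;m[:,:350]=0;m[:,460:]=0
rc=cv2.minAreaRect(np.argwhere(m)[:,::-1].astype(np.float32));print(rc)
for q in cv2.boxPoints(rc): p("tray",T,q,.02)
E
```

```text
rodbase T [0.5217 0.3331 0.03  ]
rodend T [0.6165 0.3276 0.03  ]
rodbase S [0.5238 0.338  0.03  ]
rodend S [0.6198 0.329  0.03  ]
tip S [0.6151 0.3248 0.    ]
tip T [0.6187 0.3255 0.    ]
han fl T [0.5207 0.342  0.038 ]
han fr T [0.5182 0.3182 0.038 ]
han rl [0.4343 0.3475 0.038 ]
han S fl [0.5244 0.3419 0.038 ]
han S fr [0.5242 0.3184 0.038 ]
rear l [0.4364 0.3485 0.038 ]
rear r [0.4379 0.3321 0.038 ]
ring T [ 0.7205 -0.0907  0.014 ]
ring bore bottom [ 0.7224 -0.0914  0.007 ]
ring S [ 0.7249 -0.0881  0.007 ]
strip front L [0.6209 0.0301 0.    ]
strip front R [ 0.6437 -0.1954  0.    ]
roof L [0.6419 0.0297 0.08  ]
roof R [ 0.6641 -0.1785  0.08  ]
strip S front near [0.624  0.0314 0.    ]
strip S back [0.6629 0.0352 0.    ]
strip S back R [ 0.688  -0.1624  0.    ]
strip S front R [ 0.6499 -0.1679  0.    ]
roof S L [0.646  0.0414 0.08  ]
roof S R [ 0.671  -0.1971  0.08  ]
0.67 ((179.15206909179688, 248.09535217285156), (37.62100601196289, 76.3189468383789), 68.96248626708984)
((405.8029479980469, 221.56175231933594), (86.20684814453125, 45.63441467285156), 4.39870548248291)
tray [ 0.4379 -0.2067  0.02  ]
tray [ 0.5578 -0.2156  0.02  ]
tray [ 0.5455 -0.4437  0.02  ]
tray [ 0.4256 -0.4322  0.02  ]
```

```bash
python3 -m pendant '[[[0,0,0],1,-1],[[0,0,0],1,-1],[[0,0,0],0.51,-1],[[1,-1,0],0,-1],[[1,-1,0],0,-1],[[1,-1,0],0,-1],[[1,-1,0],0,-1],[[1,-1,0],0,-1],[[1,-1,0],0,-1],[[1,-1,0],0,-1],[[1,-1,0],0,-1],[[1,-1,0],0,-1]]' 80
python3 -m pendant '[[[1,-1,0],0,-1],[[1,-1,0],0,-1],[[1,-1,0],0,-1],[[0.2,-1,0],0,-1],[[0.2,-1,0],0,-1],[[0.2,-1,0],0,-1],[[0.2,-1,0],0,-1],[[0.2,-1,0],0,-1],[[0.2,-1,0],0,-1],[[0.2,-1,0],0,-1],[[0.2,-1,0],0,-1],[[0.2,-1,0],0,-1]]'
```

```text
clock: 2.8
tcp_pos: [0.33, -0.3747, 0.1944]
orientation: [0.0, 1.0, -0.0, 0.0]
wrist_force: [0.4, -0.9, 0.4]
finger_gap: 0.0856
clock: 4.3
tcp_pos: [0.4251, -0.1342, 0.1944]
orientation: [0.0, 1.0, -0.0, 0.0]
wrist_force: [0.8, -0.2, 0.1]
finger_gap: 0.0854
```

```bash
python3 -m pendant '[[[0.2,-1,0],0,-1],[[0.2,-1,0],0,-1],[[0.2,-1,0],0,-1],[[0.2,-1,0],0,-1],[[0.2,-1,0],0,-1],[[0.2,-1,0],0,-1],[[0.2,-1,0],0,-1],[[0.2,-1,0],0,-1],[[0.2,-1,0],0,-1],[[0.2,-1,0],0,-1],[[0.2,-1,0],0,-1],[[0.2,-1,0],0,-1]]'
python3 -m pendant '[[[0.05,-1,0],0,-1],[[0.05,-1,0],0,-1],[[0.05,-1,0],0,-1],[[0.05,-1,0],0,-1],[[0.05,-1,0],0,-1],[[0.05,-1,0],0,-1],[[0.05,-1,0],0,-1],[[0.05,-1,0],0,-1],[[0.05,-1,0],0,-1],[[0.05,-1,0],0,-1],[[0.05,-1,0],0,-1],[[0,-0.5,0],0,-1]]'
python3 - <<'E'
from h import *
r=shot("wrist","w1.png")
for t in ["hook","hook_tip","hook_grip"]:
    for d in env.boxes_of("wrist",t)[:3]: print(t,round(d["p"],2),d["location"],onz(r,d["location"],0.03))
s=env.get_state();print(s["tcp_pos"],s["clock"])
E
```

```text
clock: 5.8
tcp_pos: [0.4734, 0.0927, 0.1944]
orientation: [-0.005, 1.0, 0.01, -0.0]
wrist_force: [0.4, -0.0, -0.0]
finger_gap: 0.0858
clock: 7.3
tcp_pos: [0.4748, 0.2059, 0.2073]
orientation: [-0.053, 0.994, 0.092, -0.005]
wrist_force: [0.2, 0.2, 0.5]
finger_gap: 0.0855
hook 0.85 [276.0, 335.8] [0.26234265 0.18344443 0.03      ]
hook 0.72 [186.1, 136.2] [0.50176678 0.33242065 0.03      ]
hook_tip 0.93 [280.8, 335.4] [0.26474382 0.17726196 0.03      ]
hook_tip 0.63 [186.6, 135.3] [0.50287074 0.33194155 0.03      ]
hook_grip 0.88 [274.5, 336.1] [0.2613089  0.18533016 0.03      ]
hook_grip 0.6 [188.5, 139.2] [0.498995   0.32934091 0.03      ]
[0.47476876 0.20522827 0.20709077] 7.5
```

View pics/w1.png

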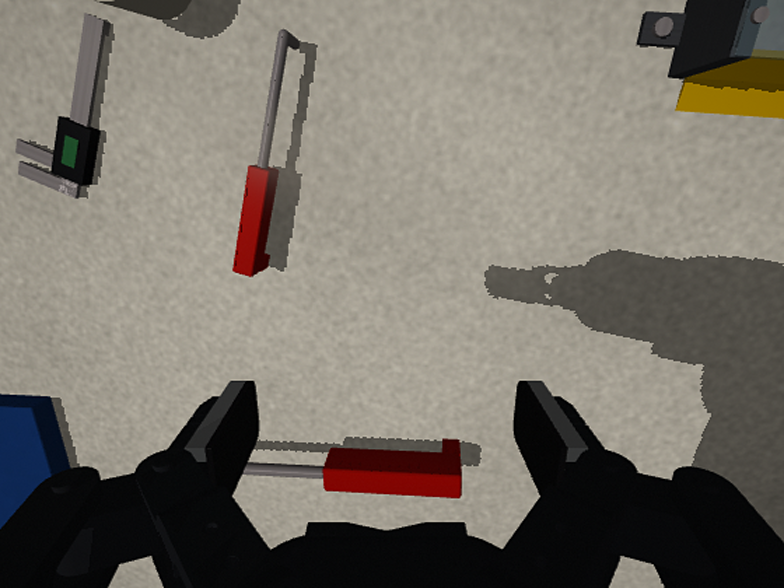

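```bash
python3 - <<'E'
from h import *
s=env.get_state();print(np.round(s["joint_pos"],3),s["orientation"],s["tcp_pos"])
E
```

```text
[ 0.183  0.186 -0.095  1.291  0.105  3.141] [-0.05242663  0.99439609  0.09165722 -0.00517951] [0.47476876 0.20522827 0.20709077]
```

```bash
python3 -m pendant '[[[0,0,0],-1,-1],[[0,0,0],-1,-1],[[0,0,0],-1,-1],[[0,0,0],-1,-1],[[0,0,0],-1,-1],[[0,0,0],-1,-1]]'
python3 - <<'E'
from h import *
s=env.get_state();print(np.round(s["joint_pos"],3),s["orientation"],s["tcp_pos"])
E
```

```text
clock: 8.25
tcp_pos: [0.4748, 0.2049, 0.2071]
orientation: [-0.051, 0.917, 0.396, 0.011]
wrist_force: [0.3, 1.0, 0.3]
finger_gap: 0.0856
[ 0.182  0.185 -0.095  1.291  0.105  2.509] [-0.05143869  0.91685249  0.39573572  0.01134939] [0.47480277 0.20490045 0.20707567]
```

```bash
python3 - <<'E'
from h import *
from scipy.spatial.transform import Rotation as R
for q in ([-0.05242663,0.99439609,0.09165722,-0.00517951],env.get_state()["orientation"]):
    q=np.array(q);print(np.round(R.from_quat(q[[1,2,3,0]]).as_matrix(),4))
E
```

```text
[[ 9.831e-01  1.817e-01 -1.990e-02]
 [ 1.828e-01 -9.777e-01  1.033e-01]
 [-7.000e-04 -1.052e-01 -9.944e-01]]
[[ 0.6865  0.7268 -0.0199]
 [ 0.7245 -0.6815  0.1033]
 [ 0.0615 -0.0853 -0.9945]]
```

```bash
for i in 1; do python3 -m pendant '[[[0,0,0],-1,-1],[[0,0,0],-1,-1],[[0,0,0],-1,-1],[[0,0,0],-1,-1],[[0,0,0],-1,-1],[[0,0,0],-1,-1],[[0,0,0],-1,-1],[[0,0,0],-1,-1],[[0,0,0],-1,-1],[[0,0,0],-1,-1],[[0,0,0],-1,-1],[[0,0,0],-1,-1]]'; done
python3 -m pendant '[[[0,0,0],-1,-1],[[0,0,0],-1,-1],[[0,0,0],-1,-1],[[0,0,0],-1,-1],[[0,0,0],-1,-1],[[0,0,0],-1,-1],[[0,0,0],-1,-1],[[0,0,0],-1,-1],[[0,0,0],-1,-1],[[0,0,0],-1,-1],[[0,0,0],-1,-1],[[0,0,0],-1,-1]]'
python3 -m pendant '[[[0,0,0],-1,-1],[[0,0,0],-1,-1],[[0,0,0],-1,-1],[[0,0,0],-1,-1],[[0,0,0],-1,-1],[[0,0,0],-1,-1],[[0,0,0],-1,-1],[[0,0,0],-1,-1],[[0,0,0],-1,-1],[[0,0,0],-1,-1],[[0,0,0],-1,-1],[[0,0,0],-1,-1]]'
python3 -m pendant '[[[0,0,0],-1,-1],[[0,0,0],-1,-1],[[0,0,0],-1,-1],[[0,0,0],-1,-1],[[0,0,0],-1,-1],[[0,0,0],-1,-1],[[0,0,0],-1,-1],[[0,0,0],-1,-1],[[0,0,0],-1,-1],[[0,0,0],-1,-1],[[0,0,0],-1,-1],[[0,0,0],-1,-1]]'
python3 - <<'E'
from h import *
s=env.get_state();print(np.round(s["joint_pos"],3),s["orientation"],s["tcp_pos"])
E
```

```text
clock: 9.75
tcp_pos: [0.4748, 0.2049, 0.2071]
orientation: [-0.035, 0.509, 0.859, 0.039]
wrist_force: [0.4, 1.0, -0.6]
finger_gap: 0.0856
clock: 11.25
tcp_pos: [0.4748, 0.2049, 0.2071]
orientation: [-0.005, -0.093, 0.994, 0.052]
wrist_force: [-0.2, -0.4, 0.1]
finger_gap: 0.0857
clock: 12.75
tcp_pos: [0.4748, 0.2049, 0.2071]
orientation: [0.027, -0.66, 0.75, 0.045]
wrist_force: [-1.1, 0.4, -0.3]
finger_gap: 0.085
clock: 14.25
tcp_pos: [0.4748, 0.2049, 0.2071]
orientation: [-0.048, 0.974, -0.219, -0.021]
wrist_force: [0.2, -0.2, 0.5]
finger_gap: 0.0855
[ 0.182  0.185 -0.095  1.291  0.105 -2.518] [-0.04827891  0.97435124 -0.218782   -0.02105345] [0.47481378 0.20489063 0.2070613 ]
```

```bash
python3 -m pendant '[[[0,0,0],-1,-1],[[0,0,0],-1,-1],[[0,0,0],-1,-1],[[0,0,0],-1,-1],[[0,0,0],-1,-1],[[0,0,0],-0.5,-1],[[0,0,0],-0.3,-1],[[0,0,0],-0.3,-1],[[0,0,0],-0.3,-1]]'
python3 - <<'E'
from h import *
s=env.get_state();print(np.round(s["joint_pos"],3),s["orientation"],s["tcp_pos"])
E
```

```text
clock: 15.38
tcp_pos: [0.4727, 0.216, 0.207]
orientation: [-0.048, 0.993, 0.105, -0.003]
wrist_force: [0.6, -0.3, -0.1]
finger_gap: 0.0853
[ 0.211  0.187 -0.092  1.288  0.096 -3.14 ] [-0.04807968  0.99335241  0.10454385 -0.00315056] [0.47272314 0.21604805 0.207048  ]
```

```bash
python3 -m pendant '[[[0,1,0],-0.3,-1],[[0,1,0],-0.3,-1],[[0,1,0],-0.3,-1],[[0,1,0],-0.3,-1],[[0,1,0],-0.3,-1]]'
python3 - <<'E'
from h import *
s=env.get_state();print(np.round(s["joint_pos"],3),s["orientation"],s["tcp_pos"])
E
```

```text
clock: 16.0
tcp_pos: [0.4751, 0.205, 0.2]
orientation: [-0.012, 0.993, 0.118, 0.005]
wrist_force: [-0.3, -0.3, 1.1]
finger_gap: 0.0856
[ 0.237  0.185 -0.109  1.264  0.023 -3.141] [-0.0122399   0.99294967  0.11778291  0.00532278] [0.4750529  0.20503456 0.19999912]
```

```bash
python3 -m pendant '[[[0,1,0],-0.3,-1],[[0,0.5,0],-0.15,-1]]'
python3 - <<'E'
from h import *
from scipy.spatial.transform import Rotation as R
s=env.get_state();print(np.round(s["joint_pos"],3),s["orientation"],s["tcp_pos"])
q=np.array(s["orientation"]);print(np.round(R.from_quat(q[[1,2,3,0]]).as_matrix(),4))
E
```

```text
clock: 16.25
tcp_pos: [0.4757, 0.2019, 0.1995]
orientation: [-0.002, 0.993, 0.122, 0.007]
wrist_force: [0.1, 1.3, 0.0]
finger_gap: 0.0853
[ 2.450e-01  1.860e-01 -1.090e-01  1.262e+00  2.000e-03 -3.141e+00] [-0.00162648  0.99254     0.12171162  0.0069277 ] [0.47569929 0.20192841 0.19948673]
[[ 0.9703  0.2416  0.0134]
 [ 0.2416 -0.9704  0.0049]
 [ 0.0141 -0.0015 -0.9999]]
```

```bash
python3 -m pendant '[[[0.2,-0.95,0],1,-1],[[0.1,-0.95,0],1,-1],[[0,-0.95,0],1,-1],[[-0.1,-0.95,0],1,-1],[[-0.2,-0.95,0],1,-1],[[-0.3,-0.9,0],1,-1],[[-0.4,-0.85,0],1,-1],[[0,0,0],1,-1],[[0,0,0],1,-1],[[0,0,0],1,-1],[[0,0,0],1,-1],[[0,0,0],1,-1]]'
python3 -m pendant '[[[0,0,0.4],1,-1],[[0,0,0.4],1,-1],[[0,0,0.4],1,-1],[[0,0,0.4],1,-1],[[0,0,0.4],1,-1],[[0,0,0.4],1,-1],[[0,0,0.4],1,-1],[[0,0,0.4],1,-1],[[0,0,0.4],1,-1],[[0,0,0.4],1,-1],[[0,0,0.4],1,-1],[[0,0,0.4],1,-1]]'
python3 -m pendant '[[[0,0,0],1,-1],[[0,0,0],1,-1],[[0,0,0],1,-1],[[0,0,0],1,-1],[[0,0,0],1,-1],[[0,0,0],1,-1],[[0,0,0],1,-1],[[0,0,0],1,-1],[[0,0,0],1,-1]]'
cat >> h.py <<'E'
from scipy.spatial.transform import Rotation as R
def tf():
    s=env.get_state();q=np.array(s["orientation"]);return np.array(s["tcp_pos"]),R.from_quat(q[[1,2,3,0]]).as_matrix(),s
def need(target):
    p,M,s=tf(); d=M.T@(np.array(target)-p); yaw=np.degrees(np.arctan2(M[1,0],M[0,0]))
    print("shift in rows(20mm):",np.round(d/.02,2),"yaw",round(yaw,2),"tcp",np.round(p,4),"clk",s["clock"],"j",np.round(s["joint_pos"],2))
E
python3 - <<'E'
from h import *
shot("wrist","w2.png");need([.492,.336,.08])
E
```

```text
clock: 17.75
tcp_pos: [0.4706, 0.3357, 0.2001]
orientation: [-0.006, 0.874, -0.487, 0.004]
wrist_force: [-0.1, -0.1, -0.1]
finger_gap: 0.0853
clock: 19.25
tcp_pos: [0.4719, 0.3362, 0.1039]
orientation: [0.007, -0.421, 0.907, -0.0]
wrist_force: [1.1, 0.0, -1.0]
finger_gap: 0.0855
clock: 20.38
tcp_pos: [0.4719, 0.3362, 0.1041]
orientation: [0.006, 0.037, 0.999, 0.003]
wrist_force: [-0.8, -0.8, -0.0]
finger_gap: 0.0855
shift in rows(20mm): [-0.99  0.06  1.22] yaw 175.59 tcp [0.4719 0.3362 0.1041] clk 20.425 j [ 0.48  0.35 -0.13  1.08 -0.    0.56]
```

View pics/w2.png

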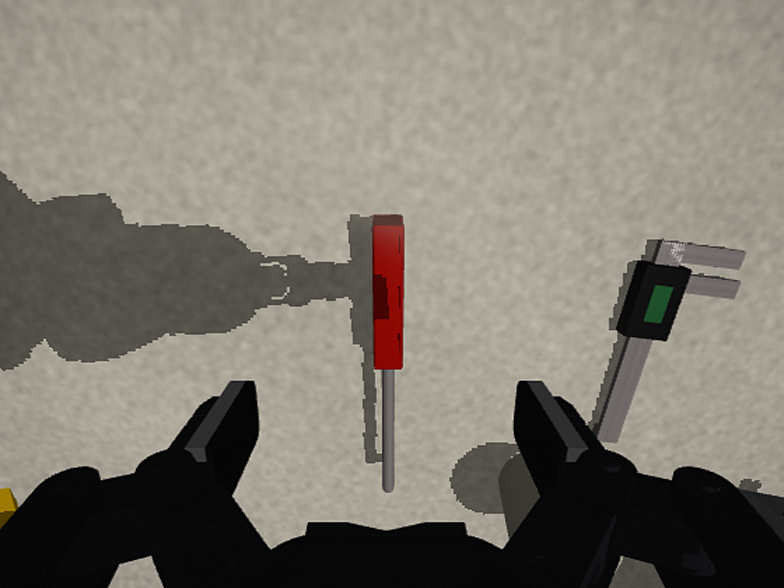

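```bash
python3 - <<'E'
from h import *
r=env.read_camera("wrist")
for q in ((388,369),(388,222)): print(onz(r,(q[0]/1.4,q[1]/1.4),.038))
need([.492,.336,.009])
E
```

```text
[0.51942985 0.33361231 0.038     ]
[0.429771   0.34028846 0.038     ]
shift in rows(20mm): [-0.94  0.03  4.77] yaw 175.95 tcp [0.4719 0.3362 0.1041] clk 20.475 j [ 0.48  0.35 -0.13  1.08 -0.    0.55]
```

```bash
python3 -m pendant '[[[-0.9,0,0.5],0,-1],[[0,0,1],0,-1],[[0,0,1],0,-1],[[0,0,1],0,-1],[[0,0,0.8],0,-1],[[0,0,0.45],0,-1],[[0,0,0],0,0.2],[[0,0,0],0,0.6],[[0,0,0],0,1],[[0,0,0],0,1],[[0,0,0],0,1],[[0,0,0],0,1]]' 80
python3 - <<'E'
from h import *
shot("wrist","w3.png");need([.492,.336,.009])
E
```

```text
clock: 21.98
tcp_pos: [0.491, 0.3355, 0.0095]
orientation: [0.007, 0.035, 0.999, 0.003]
wrist_force: [-0.7, -0.3, 0.2]
finger_gap: -0.0
shift in rows(20mm): [-0.05  0.03  0.02] yaw 175.97 tcp [0.491  0.3355 0.0095] clk 22.025 j [ 0.47  0.45 -0.22  0.88 -0.    0.54]
```

View pics/w3.png

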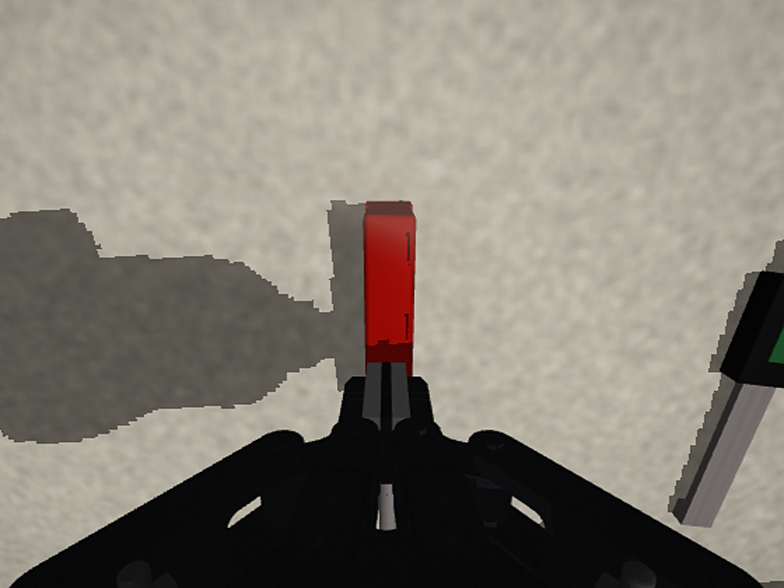

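```bash
python3 - <<'E'
from h import *
r=env.read_camera("wrist"); print(onz(r,(388/1.4,215/1.4),.038),env.get_state()["finger_gap"])
S=env.read_camera("scene")["color"];T=env.read_camera("top")["color"]
a=cv2.resize(S[120:220,300:400],(400,400),interpolation=cv2.INTER_CUBIC)
b=cv2.resize(T[150:250,110:210],(400,400),interpolation=cv2.INTER_CUBIC)
cv2.imwrite("pics/c1.png",np.hstack([a,b]))
E
```

```text
[0.43137852 0.33933869 0.038     ] 3.454278344792736e-05
```

View pics/c1.png

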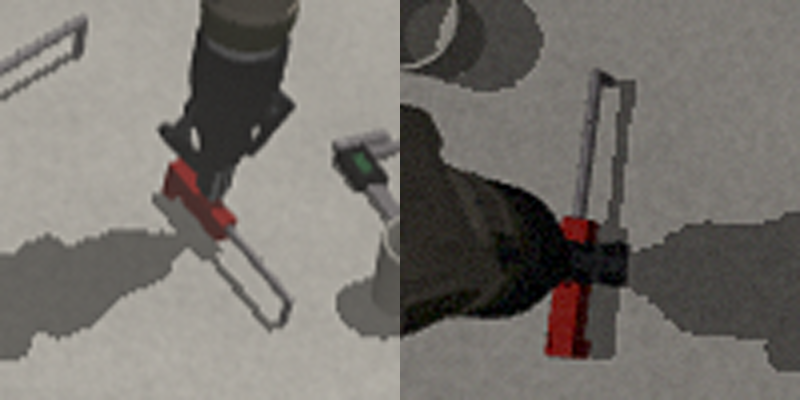

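```bash
python3 - <<'E'
from h import *
S=env.read_camera("scene");W=env.read_camera("wrist")
p,M,s=tf()
for nm,o in (("S",S),("W",W)):
  for dy in (-.02,-.011,.0,.011):
    for dz in (0,-.019,-.03):
      print(nm,dy,dz,np.round(proj(o,p+M@np.array([0,dy,dz])),1))
a=cv2.resize(S["color"][145:195,330:380],(600,600),interpolation=cv2.INTER_CUBIC)
for dz,c in ((0,(0,255,0)),(-.019,(255,255,0)),(-.029,(0,255,255))):
  q=proj(S,p+M@np.array([0,0,dz])); cv2.circle(a,(int((q[0]-330)*12),int((q[1]-145)*12)),4,c,-1)
cv2.imwrite("pics/c2.png",a)
E
```

```text
S -0.02 0 [345.8 177.2]
S -0.02 -0.019 [346.5 173.4]
S -0.02 -0.03 [346.9 171.2]
S -0.011 0 [347.9 176.5]
S -0.011 -0.019 [348.6 172.7]
S -0.011 -0.03 [349.1 170.4]
S 0.0 0 [350.5 175.5]
S 0.0 -0.019 [351.2 171.7]
S 0.0 -0.03 [351.7 169.5]
S 0.011 0 [353.  174.6]
S 0.011 -0.019 [353.8 170.8]
S 0.011 -0.03 [354.3 168.6]
W -0.02 0 [244.3 245. ]
W -0.02 -0.019 [241.1 258.9]
W -0.02 -0.03 [238.9 268.3]
W -0.011 0 [258.9 245. ]
W -0.011 -0.019 [257.3 258.9]
W -0.011 -0.03 [256.2 268.3]
W 0.0 0 [276.9 245. ]
W 0.0 -0.019 [277.1 258.9]
W 0.0 -0.03 [277.2 268.3]
W 0.011 0 [294.9 245.1]
W 0.011 -0.019 [296.9 258.9]
W 0.011 -0.03 [298.2 268.3]
```

View pics/c2.png

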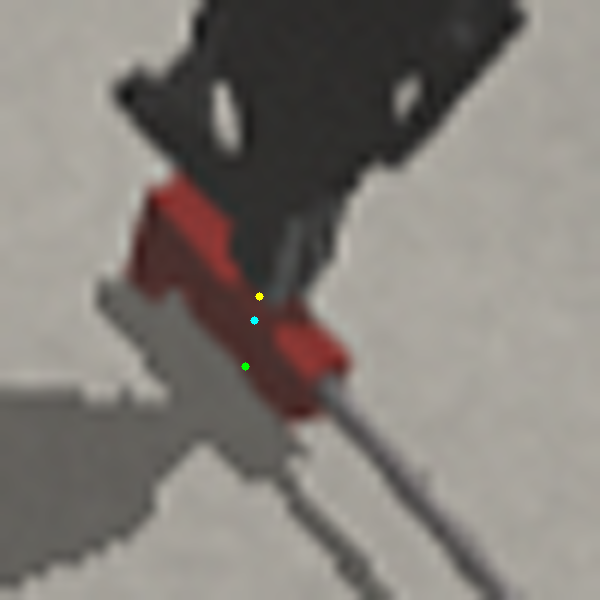

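```bash
python3 -m pendant '[[[0,0,-0.25],0,1],[[0,0,-0.5],0,1],[[0,0,-0.5],0,1],[[0,0,0],0,1]]' 80
python3 - <<'E'
from h import *
need([.492,.336,.009]); r=shot("wrist","w4.png"); print(env.get_state()["finger_gap"])
S=env.read_camera("scene")["color"]
cv2.imwrite("pics/c3.png",cv2.resize(S[130:210,320:400],(560,560),interpolation=cv2.INTER_CUBIC))
E
```

```text
clock: 22.78
tcp_pos: [0.4918, 0.3359, 0.036]
orientation: [0.008, 0.035, 0.999, 0.004]
wrist_force: [0.1, 0.3, 0.1]
finger_gap: -0.0002
shift in rows(20mm): [ 0.01 -0.01  1.35] yaw 175.97 tcp [0.4918 0.3359 0.036 ] clk 22.775 j [ 0.47  0.43 -0.19  0.94 -0.    0.54]
-2.586757841116298e-05
```

View pics/w4.png

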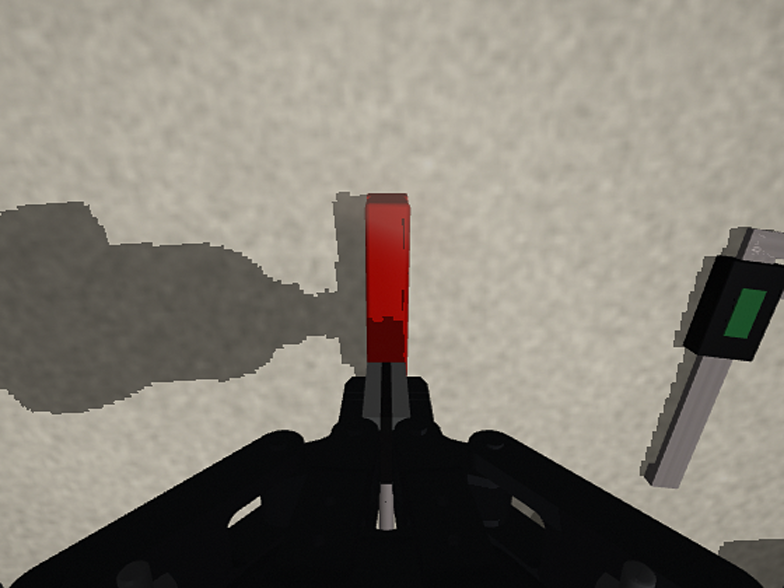

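View pics/c3.png

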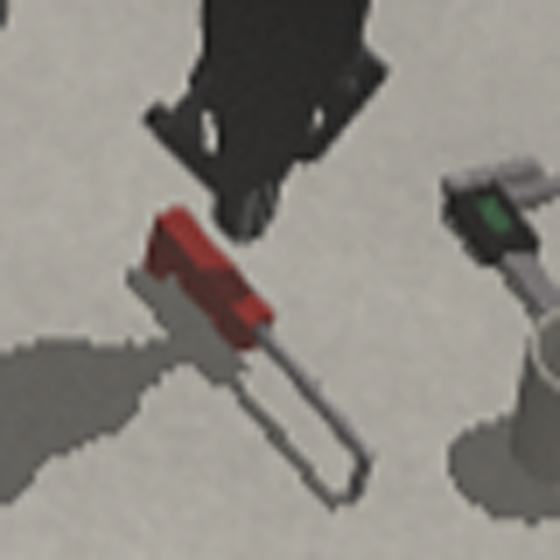

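```bash
python3 - <<'E'
from h import *
p,M,s=tf()
S=env.read_camera("scene");T=env.read_camera("top");W=env.read_camera("wrist")
for dx in (-.011,0,.011):
  for dz in (0,-.019,-.03,-.04): print(dx,dz,np.round(1.4*proj(W,p+M@np.array([dx,0,dz])),0))
a=cv2.resize(S["color"][145:185,335:375],(400,400),interpolation=cv2.INTER_CUBIC)
b=cv2.resize(T["color"][195:235,130:170],(400,400),interpolation=cv2.INTER_CUBIC)
b=cv2.convertScaleAbs(b,alpha=2.5);a=cv2.convertScaleAbs(a,alpha=1.8)
for dz,c in ((0,(0,255,0)),(-.03,(0,255,255))):
  for im,o,x0,y0 in ((a,S,335,145),(b,T,130,195)):
    q=proj(o,p+M@np.array([0,0,dz]));cv2.circle(im,(int((q[0]+.5-x0)*10),int((q[1]+.5-y0)*10)),4,c,-1)
cv2.imwrite("pics/c4.png",np.hstack([a,b]))
E
```

```text
-0.011 0 [388. 367.]
-0.011 -0.019 [388. 389.]
-0.011 -0.03 [389. 403.]
-0.011 -0.04 [389. 418.]
0 0 [388. 345.]
0 -0.019 [389. 364.]
0 -0.03 [389. 377.]
0 -0.04 [389. 391.]
0.011 0 [388. 321.]
0.011 -0.019 [389. 338.]
0.011 -0.03 [389. 350.]
0.011 -0.04 [389. 363.]
```

View pics/c4.png

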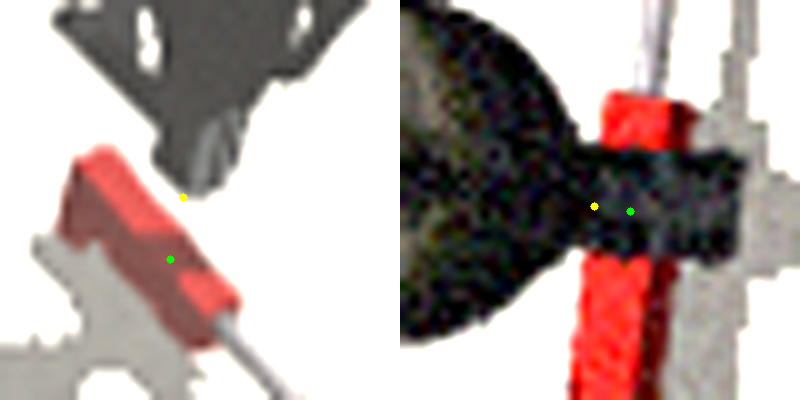

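The real fingertips sit about 31 mm behind the reported TCP: in the scene view, the dot 30 mm back lands on the tips. So the fingers closed above the handle. I'll allow for that offset and retry.

```bash
python3 -m pendant '[[[0,0,0],0,-1],[[0,0,0],0,-1],[[0,0,0],0,-1],[[0,0,0],0,-1],[[0,0,0.5],0,-1],[[0,0,0.7],0,-1],[[0,0,0.7],0,-1],[[0,0,0.5],0,-1],[[0,0,0.4],0,-1],[[0,0,0],0,-1]]'
python3 - <<'E'
from h import *
need([.492,.336,-.024]);shot("wrist","w5.png")
S=env.read_camera("scene")["color"]
cv2.imwrite("pics/c5.png",cv2.convertScaleAbs(cv2.resize(S[135:195,325:385],(480,480),interpolation=cv2.INTER_CUBIC),alpha=1.6))
E
```

```text
clock: 24.28
tcp_pos: [0.4909, 0.3354, -0.0225]
orientation: [0.006, 0.035, 0.999, 0.003]
wrist_force: [1.1, 0.2, -0.3]
finger_gap: 0.0857
shift in rows(20mm): [-0.05  0.03  0.08] yaw 175.96 tcp [ 0.4909  0.3354 -0.0225] clk 24.275 j [ 0.46  0.49 -0.25  0.82 -0.    0.54]
```

View pics/c5.png

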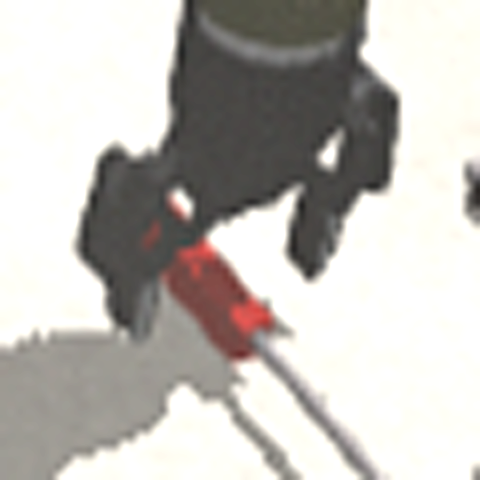

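The fingers now straddle the handle, so I'll close.

```bash
python3 -m pendant '[[[0,0,0],0,0.2],[[0,0,0],0,0.5],[[0,0,0],0,1],[[0,0,0],0,1],[[0,0,0],0,1],[[0,0,0],0,1]]' 80
python3 - <<'E'
from h import *
s=env.get_state();print(s["wrist_force"],s["finger_gap"])
shot("wrist","w6.png")
S=env.read_camera("scene")["color"]
cv2.imwrite("pics/c6.png",cv2.convertScaleAbs(cv2.resize(S[135:195,325:385],(480,480),interpolation=cv2.INTER_CUBIC),alpha=1.6))
E
```

```text
clock: 25.12
tcp_pos: [0.4917, 0.3358, -0.0212]
orientation: [0.007, 0.035, 0.999, 0.003]
wrist_force: [-0.4, 0.3, 4.3]
finger_gap: 0.0165
[-0.35672509  0.27796178  4.28333265] 0.01650300507775713
```

View pics/c6.png

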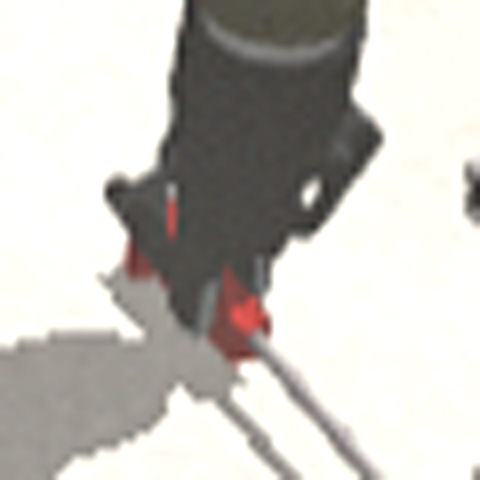

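View pics/w6.png

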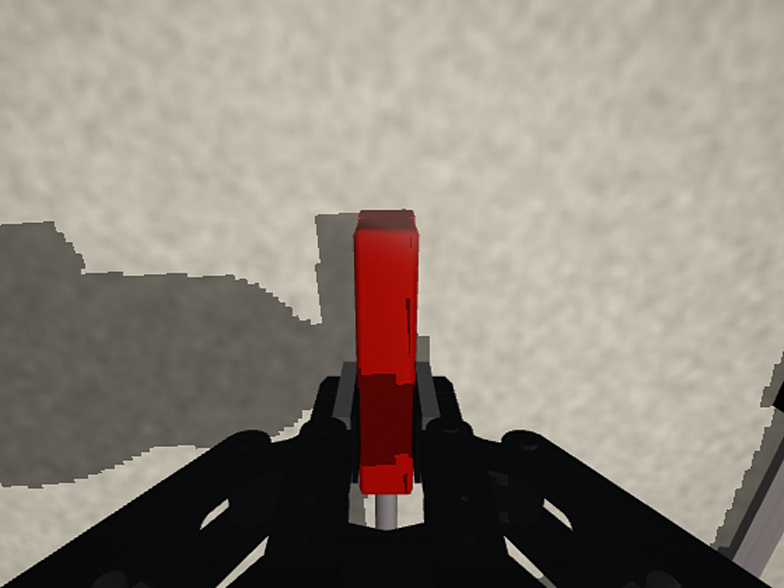

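```bash
python3 -m pendant '[[[0,0,-0.3],0,1],[[0,0,-0.7],0,1],[[0,0,-1],0,1],[[0,0,-0.5],0,1],[[0,0,-0.3],0,1],[[0,0,0],0,1]]' 100
python3 - <<'E'
from h import *
shot("wrist","w7.png");need([.48,-.1,.03]);print(env.get_state()["finger_gap"])
S=env.read_camera("scene")["color"]
cv2.imwrite("pics/c7.png",cv2.convertScaleAbs(cv2.resize(S[125:205,320:400],(560,560),interpolation=cv2.INTER_CUBIC),alpha=1.6))
E
```

```text
clock: 25.98
tcp_pos: [0.4908, 0.3354, 0.0347]
orientation: [0.007, 0.035, 0.999, 0.003]
wrist_force: [0.5, 0.9, -0.7]
finger_gap: 0.0158
shift in rows(20mm): [ -1.01 -21.75   0.08] yaw 175.96 tcp [0.4905 0.3352 0.0342] clk 26.025 j [ 0.47  0.43 -0.19  0.94 -0.    0.54]
0.01625128013872899
```

View pics/c7.png

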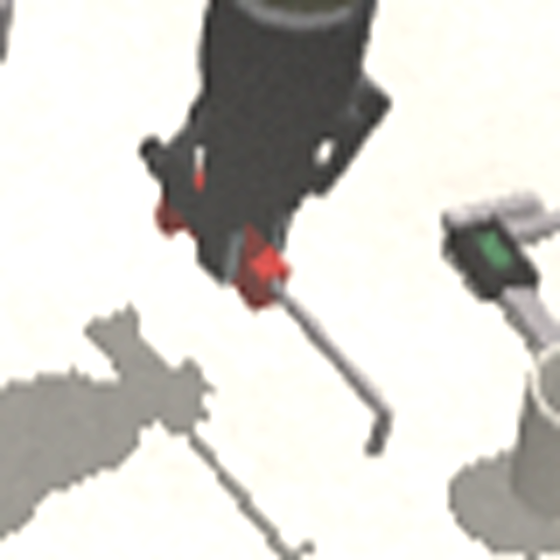

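```bash
python3 -m pendant '[[[0,-0.5,0],0,1],[[0,-1,0],0,1],[[0,-1,0],0,1],[[0,-1,0],0,1],[[0,-1,0],0,1],[[0,-1,0],0,1],[[0,-1,0],0,1],[[0,-1,0],0,1],[[0,-1,0],0,1],[[0,-1,0],0,1],[[0,-1,0],0,1],[[0,-1,0],0,1]]'
python3 -m pendant '[[[0,-1,0],-0.4,1],[[0,-1,0],-0.4,1],[[0,-1,0],-0.4,1],[[0,-1,0],-0.4,1],[[0,-1,0],-0.07,1],[[0,-1,0],0,1],[[0,-1,0],0,1],[[0,-1,0],0,1],[[0,-1,0],0,1],[[0,-0.7,0],0,1],[[0,-0.3,0],0,1],[[0,0,0],0,1]]'
python3 - <<'E'
from h import *
need([.4925,-.114,.01])
p,M,s=tf()
for c in ("scene","top"):
    r=env.read_camera(c);im=cv2.resize(r["color"],None,fx=1,fy=1)
    x0,y0=(200,180) if c=="scene" else (240,60)
    a=cv2.resize(r["color"][y0:y0+150,x0:x0+180],(720,600),interpolation=cv2.INTER_CUBIC)
    a=cv2.convertScaleAbs(a,alpha=1.6)
    cv2.imwrite(f"pics/d_{c}.png",a)
E
```

```text
clock: 27.58
tcp_pos: [0.4743, 0.1046, 0.033]
orientation: [0.007, 0.035, 0.999, 0.003]
wrist_force: [-0.5, 0.5, -0.5]
finger_gap: 0.0159
clock: 29.08
tcp_pos: [0.4862, -0.0935, 0.0319]
orientation: [0.007, -0.052, 0.999, 0.003]
wrist_force: [-0.5, 1.0, -1.0]
finger_gap: 0.0159
shift in rows(20mm): [-0.19 -1.06  1.1 ] yaw -174.05 tcp [ 0.4862 -0.0935  0.0319] clk 29.075 j [-0.36  0.27 -0.44  0.85  0.01 -0.46]
```

View pics/d_scene.png

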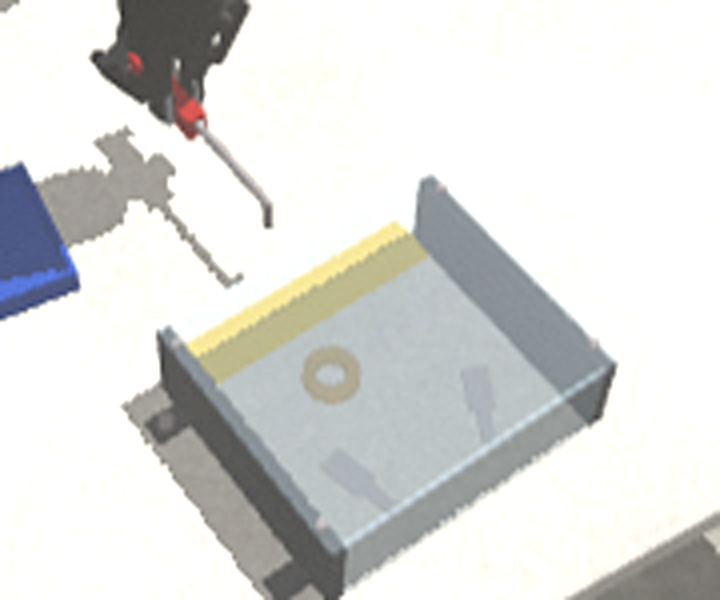

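View pics/d_top.png

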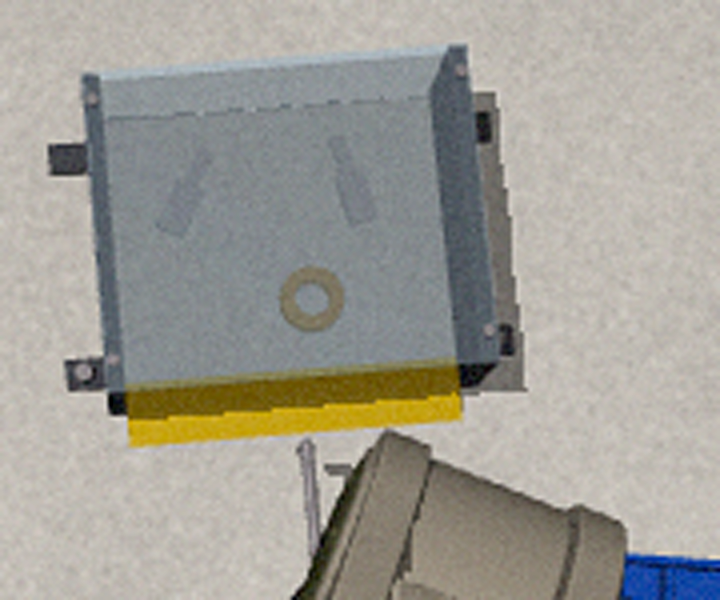

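```bash
python3 - <<'E'
from h import *
S=env.read_camera("scene");T=env.read_camera("top")
print("tip S",onz(S,(267,235.5),.053),"rodend S",onz(S,(200+268/4,180+206/4),.083),"rodend T",onz(T,(240+307/4,60+442/4),.085))
print("rod base S",onz(S,(200+200/4,180+124/4),.083),"rod T far",onz(T,(240+317/4,60+550/4),.083))
print("ring",onz(S,(282.7,273.4),.007),onz(T,(317.9,134.4),.007))
p,M,s=tf();print("pred tip",p+M@np.array([-.126,0,0]))
E
```

```text
tip S [ 0.60788988 -0.07669599  0.053     ] rodend S [ 0.6144022  -0.08024757  0.083     ] rodend T [ 0.61023969 -0.08205791  0.085     ]
rod base S [ 0.51853948 -0.0874519   0.083     ] rod T far [ 0.54281715 -0.08939118  0.083     ]
ring [ 0.72369497 -0.08775239  0.007     ] [ 0.72312029 -0.09110272  0.007     ]
pred tip [ 0.61140268 -0.07950876  0.03362385]
```

```bash
python3 -m pendant '[[[0,-0.6,0.5],0,1],[[-0.2,-0.45,0.6],0,1],[[0,0,0],0,1]]'
python3 - <<'E'
from h import *
need([.598,-.1035,.009])
E
```

```text
clock: 29.65
tcp_pos: [0.4922, -0.1142, 0.0084]
orientation: [0.006, -0.052, 0.999, 0.003]
wrist_force: [0.3, -0.1, -1.0]
finger_gap: 0.0158
shift in rows(20mm): [-5.32 -0.01  0.04] yaw -174.08 tcp [ 0.4922 -0.1142  0.0084] clk 29.65 j [-0.39  0.31 -0.45  0.81  0.01 -0.5 ]
```

```bash
python3 -m pendant '[[[-0.6,0,0],0,1],[[-0.8,0,0],0,1],[[-0.8,0,0],0,1],[[-0.8,0,0],0,1],[[-0.8,0,0],0,1],[[-0.8,0,0],0,1],[[-0.7,0,0],0,1],[[0,0,0],0,1]]'
python3 - <<'E'
from h import *
need([.598,-.1035,.009])
for c in ("scene","top"):
    r=env.read_camera(c)
    x0,y0=(230,220) if c=="scene" else (270,80)
    a=cv2.resize(r["color"][y0:y0+100,x0:x0+100],(600,600),interpolation=cv2.INTER_CUBIC)
    a=cv2.convertScaleAbs(a,alpha=1.8)
    cv2.imwrite(f"pics/e_{c}.png",a)
E
```

```text
clock: 30.65
tcp_pos: [0.5999, -0.1024, 0.0116]
orientation: [0.007, -0.053, 0.999, 0.002]
wrist_force: [-0.1, 0.6, -2.0]
finger_gap: 0.0158
shift in rows(20mm): [ 0.1  -0.05  0.13] yaw -173.96 tcp [ 0.5999 -0.1024  0.0116] clk 30.65 j [-0.31  0.48 -0.18  0.91  0.01 -0.41]
```

View pics/e_scene.png

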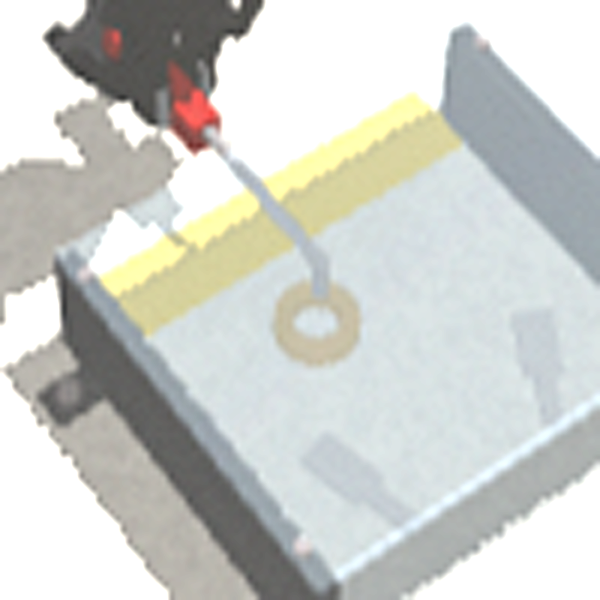

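View pics/e_top.png

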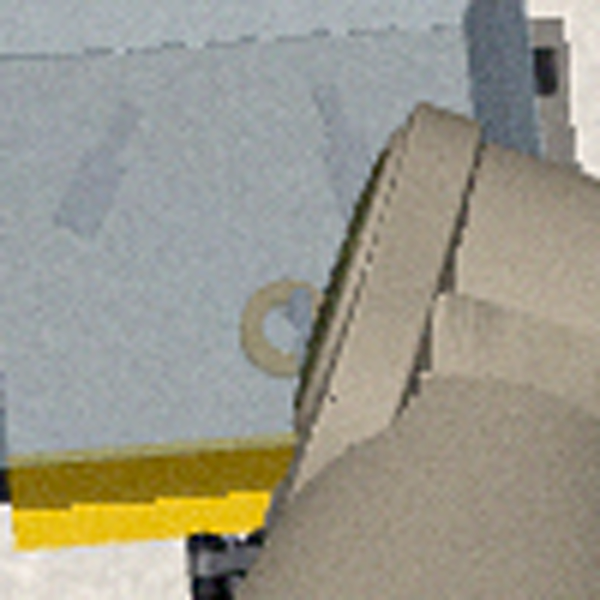

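```bash
python3 - <<'E'
from h import *
S=env.read_camera("scene");T=env.read_camera("top")
print("tip S",onz(S,(230+320/6,220+293/6),.034),"ring",onz(S,(230+317/6,220+322/6),.007), "rodend T",onz(T,(270+300/6,80+300/6),.062),"ring T",onz(T,(270+288/6,80+328/6),.007))
p,M,s=tf();print("pred tip",p+M@np.array([-.126,0,0]))
E
```

```text
tip S [ 0.72505392 -0.087265    0.034     ] ring [ 0.72468304 -0.08787386  0.007     ] rodend T [ 0.72019864 -0.09114759  0.062     ] ring T [ 0.7223887  -0.09138402  0.007     ]
pred tip [ 0.72285624 -0.08931198  0.01292631]
```

```bash
python3 -m pendant '[[[0,0,0.4],0,1],[[0,0,0.5],0,1],[[0,0,0.45],0,1],[[0,0,0],0,1]]'
python3 - <<'E'
from h import *
need([.598,-.1035,-.0155])
for c in ("scene",):
    r=env.read_camera(c)
    x0,y0=(230,220)
    a=cv2.resize(r["color"][y0:y0+100,x0:x0+100],(600,600),interpolation=cv2.INTER_CUBIC)
    a=cv2.convertScaleAbs(a,alpha=1.8)
    cv2.imwrite(f"pics/f_{c}.png",a)
E
```

```text
clock: 31.35
tcp_pos: [0.5973, -0.1022, -0.017]
orientation: [0.006, -0.052, 0.999, 0.003]
wrist_force: [0.3, -0.2, -0.9]
finger_gap: 0.0156
shift in rows(20mm): [-0.03 -0.07 -0.07] yaw -174.02 tcp [ 0.5973 -0.1022 -0.017 ] clk 31.35 j [-0.31  0.5  -0.21  0.85  0.01 -0.41]
```

View pics/f_scene.png

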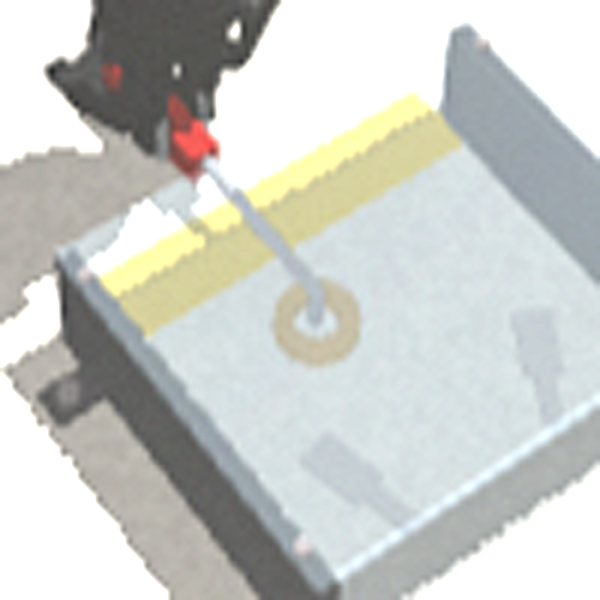

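```bash
python3 -m pendant '[[[0.2,0,-0.13],0,1],[[0.4,0,-0.02],0,1],[[0.5,0,-0.02],0,1],[[0.5,0,-0.02],0,1],[[0.5,0,-0.02],0,1],[[0.5,0,-0.02],0,1],[[0,0,0],0,1]]'
python3 - <<'E'
from h import *
need([.598,-.1035,-.0155])
for c in ("scene",):
    r=env.read_camera(c)
    x0,y0=(220,200)
    a=cv2.resize(r["color"][y0:y0+100,x0:x0+100],(600,600),interpolation=cv2.INTER_CUBIC)
    a=cv2.convertScaleAbs(a,alpha=1.6)
    cv2.imwrite(f"pics/g_{c}.png",a)
E
```

```text
clock: 32.28
tcp_pos: [0.5453, -0.1079, -0.0118]
orientation: [0.006, -0.052, 0.999, 0.003]
wrist_force: [0.9, 0.2, -1.5]
finger_gap: 0.0158
shift in rows(20mm): [-2.64 -0.06  0.22] yaw -174.05 tcp [ 0.5453 -0.1079 -0.0118] clk 32.275 j [-0.35  0.42 -0.34  0.8   0.01 -0.45]
```

View pics/g_scene.png

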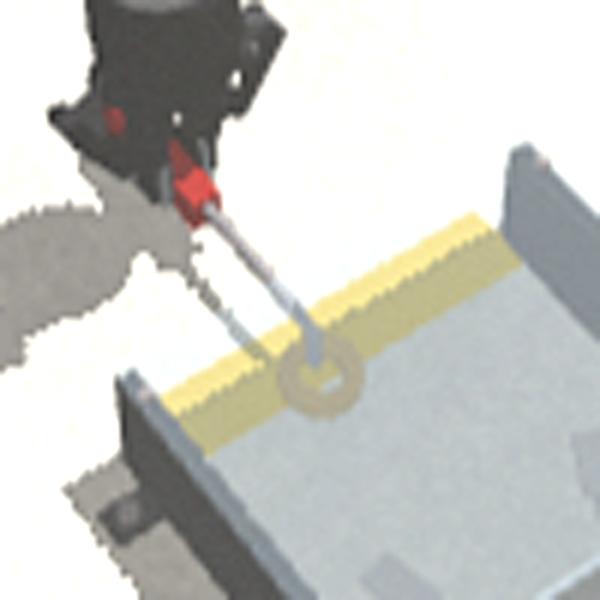

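```bash
python3 -m pendant '[[[0.4,0,0.02],0,1],[[0.5,0,0.02],0,1],[[0.5,0,0.02],0,1],[[0.5,0,0.02],0,1],[[0.5,0,0.02],0,1],[[0.5,0,0],0,1],[[0.5,0,0],0,1],[[0.5,0,0],0,1],[[0.4,0,0],0,1],[[0.3,0,0],0,1],[[0,0,0],0,1]]'
python3 - <<'E'
from h import *
need([.598,-.1035,-.0155])
for c in ("scene","top"):
    r=env.read_camera(c)
    x0,y0=(200,180) if c=="scene" else (270,100)
    a=cv2.resize(r["color"][y0:y0+100,x0:x0+100],(600,600),interpolation=cv2.INTER_CUBIC)
    a=cv2.convertScaleAbs(a,alpha=1.5)
    cv2.imwrite(f"pics/h_{c}.png",a)
E
```

```text
clock: 33.7
tcp_pos: [0.4547, -0.1175, -0.015]
orientation: [0.007, -0.052, 0.999, 0.002]
wrist_force: [1.0, -0.4, -0.8]
finger_gap: 0.0162
shift in rows(20mm): [-7.2  -0.05  0.12] yaw -174.04 tcp [ 0.4547 -0.1175 -0.015 ] clk 33.7 j [-0.43  0.28 -0.56  0.72  0.01 -0.54]
```

View pics/h_scene.png

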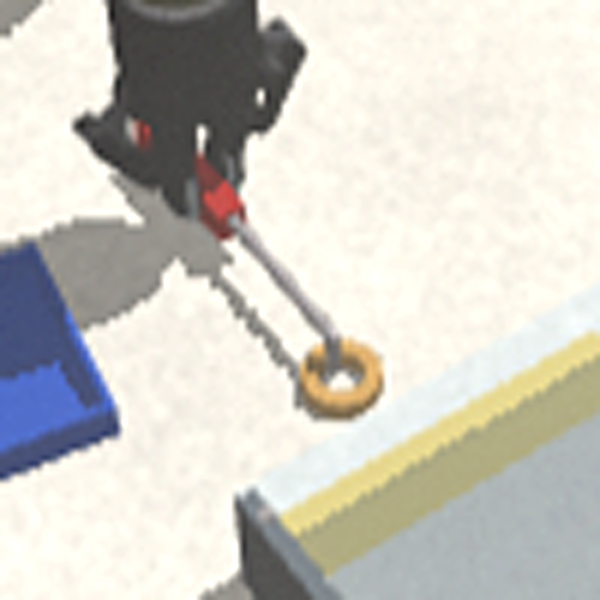

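```bash
python3 -m pendant '[[[0.4,0,0],0,1],[[0.5,0,-0.01],0,1],[[0.5,0,-0.01],0,1],[[0,0,0],0,1],[[-0.25,0,0],0,1],[[0,0,-0.5],0,1],[[0,0,-0.8],0,1],[[0,0,-0.8],0,1]]'
python3 -m pendant '[[[0,0.6,0],0,1],[[0,1,0],0,1],[[0,1,0],0,1],[[0,1,0],0,1],[[0,1,0],0,1],[[0,1,0],0,1],[[0,1,0],0,1],[[0,1,0],0,1],[[-0.3,1,0],0,1],[[-0.3,0.6,0],0,1],[[0,0,0],0,1]]'
python3 - <<'E'
from h import *
need([.45,.08,-.0205])
r=shot("top","t3.png");r=shot("scene","s3.png")
E
```

```text
clock: 34.8
tcp_pos: [0.4321, -0.1201, 0.0281]
orientation: [0.007, -0.052, 0.999, 0.002]
wrist_force: [-0.4, -0.8, -1.7]
finger_gap: 0.0162
clock: 36.17
tcp_pos: [0.4247, 0.0649, 0.0278]
orientation: [0.007, -0.053, 0.999, 0.002]
wrist_force: [0.6, -0.5, -0.3]
finger_gap: 0.0162
shift in rows(20mm): [-1.3   0.61  2.44] yaw -173.9 tcp [0.4247 0.0649 0.0278] clk 36.175 j [-0.04  0.15 -0.6   0.8   0.01 -0.15]
```

View pics/s3.png

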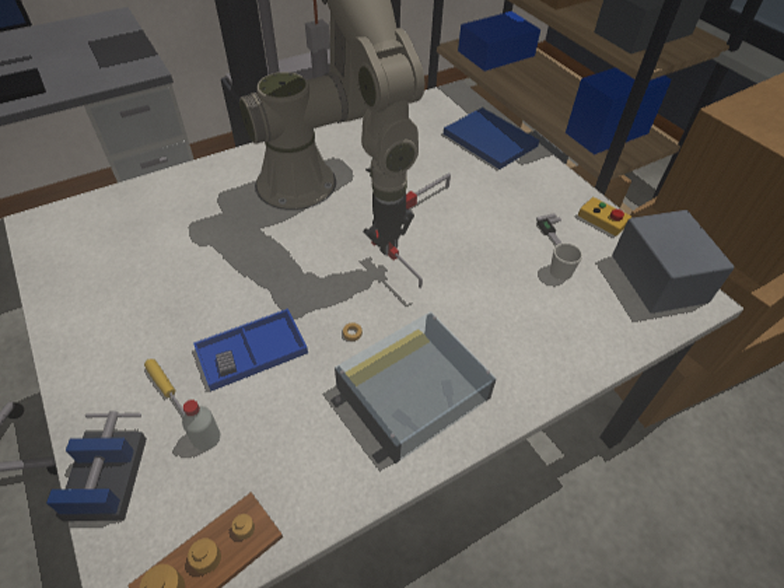

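View pics/t3.png

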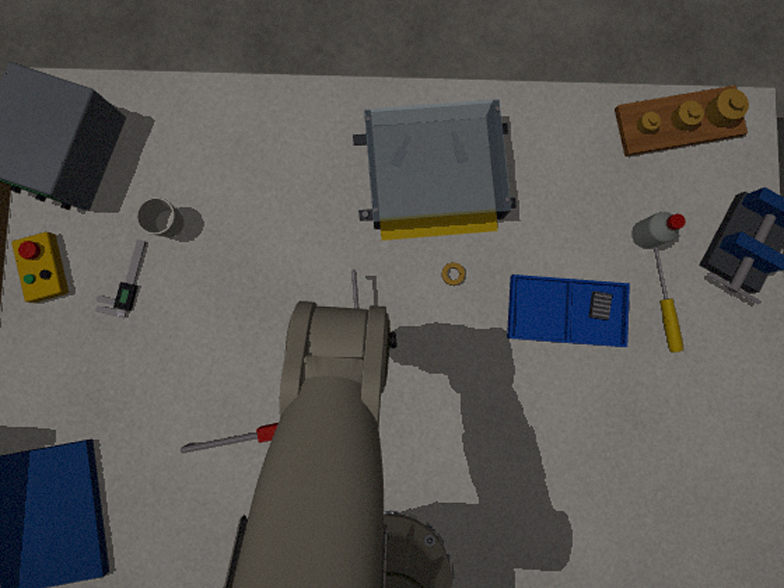

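```bash
python3 -m pendant '[[[0,0.5,0.6],0,1],[[0,0,0.8],0,1],[[0,0,0.6],0,1],[[0,0,0.25],0,1],[[0,0,0.1],0,1],[[0,0,0],0,1]]'
python3 - <<'E'
from h import *
need([.45,.08,-.0212]);print(env.get_state()["wrist_force"])
E
```

```text
clock: 37.02
tcp_pos: [0.4244, 0.0743, -0.0188]
orientation: [0.007, -0.052, 0.999, 0.002]
wrist_force: [-0.4, 0.1, -1.0]
finger_gap: 0.0161
shift in rows(20mm): [-1.3   0.15  0.14] yaw -174.03 tcp [ 0.4244  0.0743 -0.0188] clk 37.025 j [-0.02  0.22 -0.66  0.68  0.01 -0.12]
[-0.42376396  0.08899221 -0.98453563]
```

```bash
python3 -m pendant '[[[0,0,0.08],0,1],[[0,0,0.06],0,1],[[0,0,0],0,0.5],[[0,0,0],0,0],[[0,0,0],0,-1],[[0,0,0],0,-1],[[0,0,0],0,-1],[[0,0,-0.5],0,-1],[[0,0,-1],0,-1],[[0,0,-1],0,-1],[[0,0,-1],0,-1],[[0,0,-1],0,-1]]'
python3 - <<'E'
from h import *
r=shot("wrist","w8.png");T=env.read_camera("top");S=env.read_camera("scene")
for c,o in (("wrist",r),("top",T),("scene",S)):
  for d in env.boxes_of(c,"ring")[:2]: print(c,d["p"],np.round(d["location"]),onz(o,d["location"],.010))
print("manual",onz(T,(454/1.4,273/1.4),.014),onz(S,(352/1.4,331/1.4),.010))
need([.55,-.1,.05])
E
```

```text
clock: 38.52
tcp_pos: [0.4231, 0.0738, 0.0696]
orientation: [0.007, -0.052, 0.999, 0.002]
wrist_force: [1.5, -0.5, -0.4]
finger_gap: 0.0855
wrist 0.85 [ 66. 324.] [ 0.54624168 -0.10184934  0.01      ]
top 0.49 [320. 200.] [ 0.54441583 -0.09879589  0.01      ]
scene 0.59 [251. 238.] [ 0.56296117 -0.10920555  0.01      ]
manual [ 0.55734474 -0.10961086  0.014     ] [ 0.55887434 -0.10623944  0.01      ]
shift in rows(20mm): [-5.43 -9.31  0.91] yaw -174.02 tcp [0.4224 0.0738 0.0676] clk 38.825 j [-0.02  0.11 -0.54  0.91  0.01 -0.12]
```

View pics/w8.png

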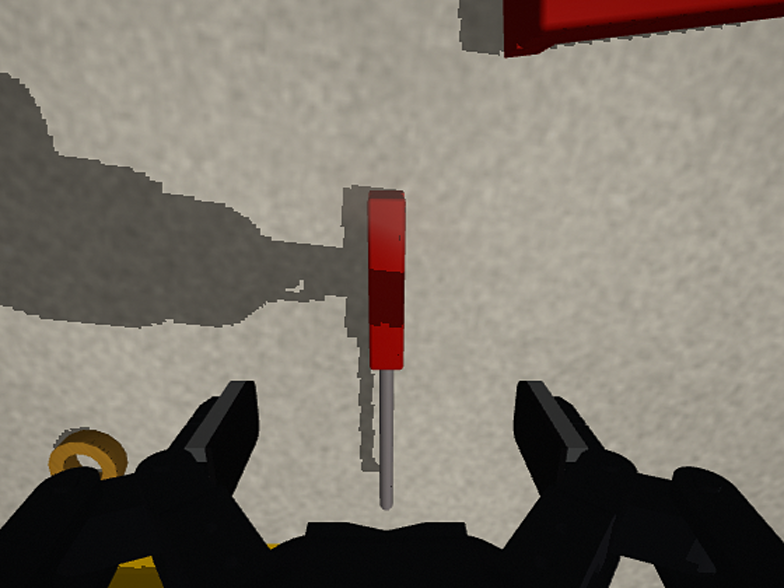

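```bash
python3 - <<'E'
from h import *
need([.5575,-.108,.03])
E
python3 -m pendant '[[[-0.6,-1,0],0,-1],[[-0.6,-1,0],0,-1],[[-0.6,-1,0],0,-1],[[-0.6,-1,0],0,-1],[[-0.6,-1,0],0,-1],[[-0.6,-1,0],0,-1],[[-0.6,-1,0],0,-1],[[-0.6,-1,0],0,-1],[[-0.6,-1,0],0,-1],[[-0.4,-0.7,0],0,-1],[[0,0,0],0,-1]]'
python3 - <<'E'
from h import *
need([.5575,-.108,-.029])
S=env.read_camera("scene");T=env.read_camera("top")
cv2.imwrite("pics/k1.png",cv2.convertScaleAbs(np.hstack([cv2.resize(S["color"][185:265,215:295],(400,400),interpolation=cv2.INTER_CUBIC),cv2.resize(T["color"][150:230,290:370],(400,400),interpolation=cv2.INTER_CUBIC)]),alpha=1.6))
E
```

```text
shift in rows(20mm): [-5.75 -9.75  1.91] yaw -174.02 tcp [0.4224 0.0738 0.0676] clk 38.825 j [-0.02  0.11 -0.54  0.91  0.01 -0.12]
clock: 40.2
tcp_pos: [0.5592, -0.1081, 0.0688]
orientation: [0.007, -0.052, 0.999, 0.002]
wrist_force: [-0.4, 0.3, 0.0]
finger_gap: 0.0851
shift in rows(20mm): [ 0.15 -0.01  4.89] yaw -174.09 tcp [ 0.5592 -0.1081  0.0688] clk 40.2 j [-0.34  0.36 -0.2   1.    0.01 -0.44]
```

View pics/k1.png

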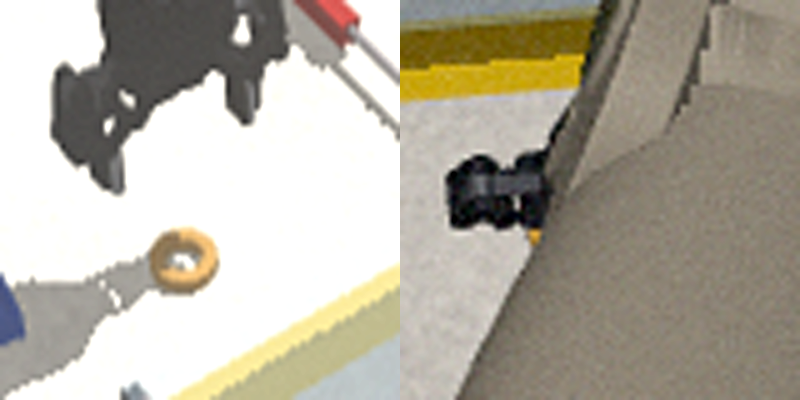

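```bash
python3 -m pendant '[[[0.1,0,0.7],0,-1],[[0,0,1],0,-1],[[0,0,1],0,-1],[[0,0,1],0,-1],[[0,0,0.6],0,-1],[[0,0,0],0,-1]]'
python3 - <<'E'
from h import *
need([.5575,-.108,-.029])
S=env.read_camera("scene");r=shot("wrist","w9.png",1)
cv2.imwrite("pics/k2.png",cv2.convertScaleAbs(np.hstack([cv2.resize(S["color"][195:255,225:285],(420,420),interpolation=cv2.INTER_CUBIC),r["color"][:,100:460]]),alpha=1.4))
E
```

```text
clock: 41.05
tcp_pos: [0.5564, -0.106, -0.0181]
orientation: [0.006, -0.052, 0.999, 0.003]
wrist_force: [0.7, -0.6, 0.4]
finger_gap: 0.0856
shift in rows(20mm): [-0.04 -0.11  0.54] yaw -173.99 tcp [ 0.5564 -0.106  -0.0181] clk 41.05 j [-0.34  0.44 -0.32  0.8   0.01 -0.44]
```

View pics/k2.png

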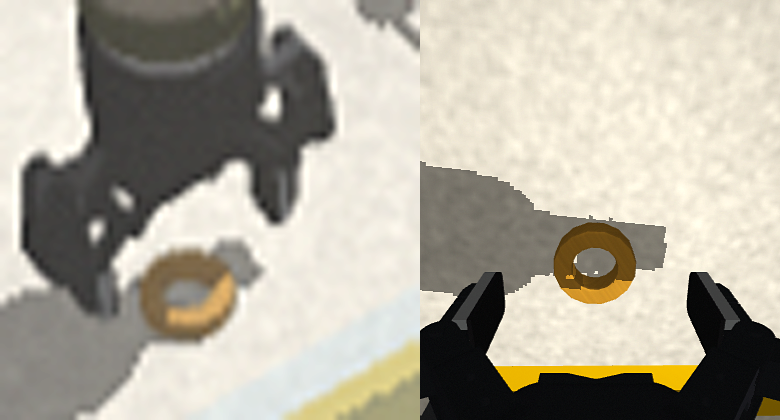

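```bash
python3 - <<'E'
from h import *
r=env.read_camera("wrist");print(onz(r,(275,262),.010)); need(np.r_[onz(r,(275,262),.010)[:2],-.029])
E
```

```text
[ 0.55550987 -0.10818938  0.01      ]
shift in rows(20mm): [ 0.15 -0.06  0.63] yaw -174.0 tcp [ 0.5583 -0.1068 -0.0163] clk 41.2 j [-0.34  0.44 -0.32  0.8   0.01 -0.44]
```

```bash
python3 -m pendant '[[[0.05,0,0.3],0,-1],[[0,0,0.25],0,-1],[[0,0,0],0,-0.3],[[0,0,0],0,0.2],[[0,0,0],0,0.5],[[0,0,0],0,1],[[0,0,0],0,1]]' 60
python3 - <<'E'
from h import *
print(env.get_state()["wrist_force"]);need([.5575,-.108,-.029])
r=shot("wrist","w10.png",1)
E
```

```text
clock: 42.08
tcp_pos: [0.5572, -0.107, -0.0272]
orientation: [0.007, -0.052, 0.999, 0.002]
wrist_force: [-1.1, -0.2, 5.4]
finger_gap: 0.0394
[-1.06080164 -0.1860652   5.44851157]
shift in rows(20mm): [-0.01 -0.05  0.09] yaw -174.01 tcp [ 0.5572 -0.107  -0.0272] clk 42.075 j [-0.34  0.45 -0.33  0.78  0.01 -0.44]
```

View pics/w10.png

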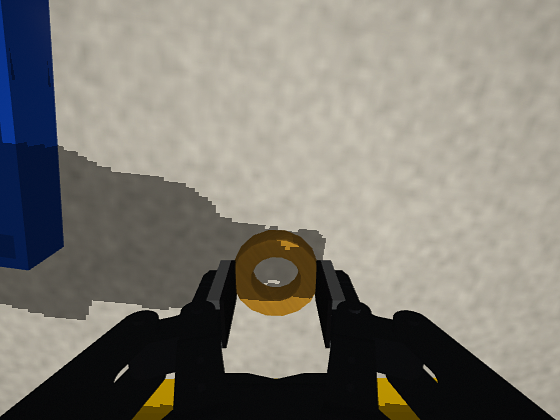

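```bash
python3 -m pendant '[[[0,0,-0.3],0,1],[[0,0,-0.7],0,1],[[0,0,-1],0,1],[[0,0,-1],0,1],[[0,0,-0.5],0,1],[[0,0,0],0,1]]' 60
python3 - <<'E'
from h import *
print(env.get_state()["finger_gap"]);need([.4946,-.2712,.04])
S=env.read_camera("scene")
cv2.imwrite("pics/k3.png",cv2.convertScaleAbs(cv2.resize(S["color"][170:250,215:295],(480,480),interpolation=cv2.INTER_CUBIC),alpha=1.6))
E
```

```text
clock: 42.88
tcp_pos: [0.5567, -0.1074, 0.043]
orientation: [0.008, -0.052, 0.999, 0.002]
wrist_force: [0.6, 0.8, -1.0]
finger_gap: 0.0398
0.039827723369876764
shift in rows(20mm): [ 3.95 -7.82  0.06] yaw -174.02 tcp [ 0.5567 -0.1074  0.043 ] clk 42.875 j [-0.34  0.38 -0.25  0.93  0.01 -0.44]
```

View pics/k3.png

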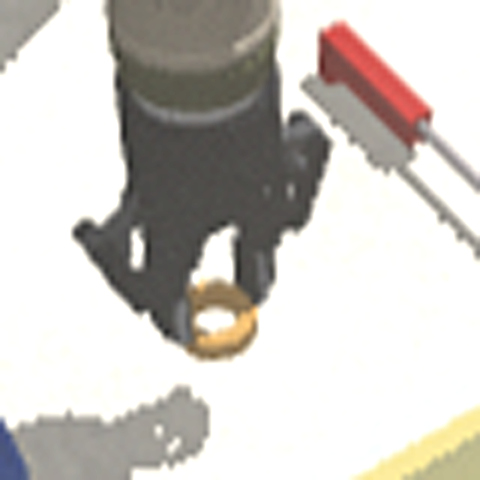

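```bash
python3 -m pendant '[[[0.3,-0.6,0],0,1],[[0.5,-1,0],0,1],[[0.5,-1,0],0,1],[[0.5,-1,0],0,1],[[0.5,-1,0],0,1],[[0.5,-1,0],0,1],[[0.5,-1,0],0,1],[[0.5,-0.8,0],0,1],[[0.2,-0.4,0],0,1],[[0,0,0],0,1]]'
python3 - <<'E'
from h import *
need([.4946,-.2712,-.020])
r=shot("wrist","w11.png",1);S=env.read_camera("scene")
a=cv2.resize(S["color"][195:285,130:230],(467,420),interpolation=cv2.INTER_CUBIC)
cv2.imwrite("pics/k4.png",cv2.convertScaleAbs(np.hstack([a,r["color"][:,:330]]),alpha=1.5))
E
```

```text
clock: 44.18
tcp_pos: [0.4923, -0.2711, 0.04]
orientation: [0.007, -0.052, 0.999, 0.003]
wrist_force: [0.1, 0.8, -1.9]
finger_gap: 0.0393
shift in rows(20mm): [-0.07 -0.03  3.  ] yaw -174.08 tcp [ 0.4923 -0.2711  0.04  ] clk 44.175 j [-0.65  0.37 -0.26  0.93  0.01 -0.76]
```

View pics/k4.png

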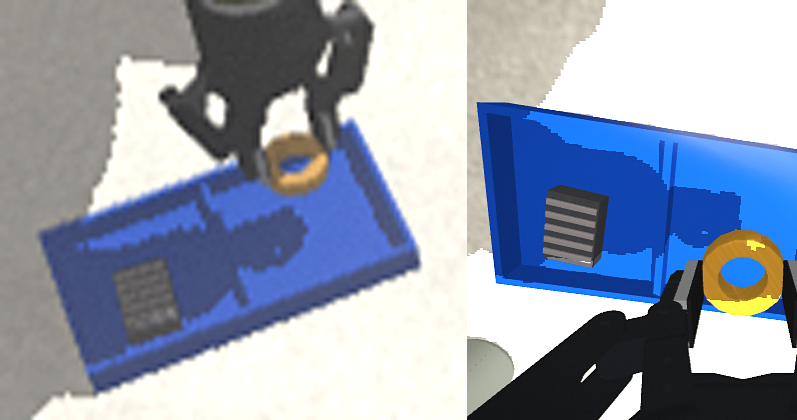

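View pics/w11.png

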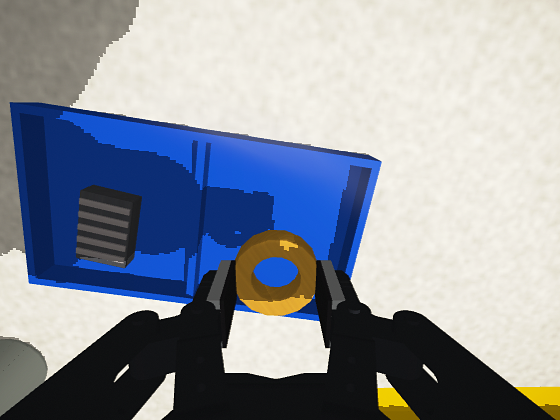

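```bash
python3 - <<'E'
from h import *
r=env.read_camera("wrist");S=env.read_camera("scene")
y=np.array([.054,.9985,0]);x=np.array([.9985,-.054,0]);c=np.array([.4917,-.3246,0])
W=r["color"].copy();A=cv2.resize(S["color"][195:285,130:230],(467,420))
for a,b,z in [(-.06,-.11,.025),(.06,-.11,.025),(.06,.11,.025),(-.06,.11,.025),(0,0,.025),(0,.0535,.005)]:
    P=c+a*x+b*y;P[2]=z
    q=proj(r,P);cv2.circle(W,(int(q[0]),int(q[1])),4,(0,255,0),-1)
    q=proj(S,P);cv2.circle(A,(int((q[0]-130)*4.67),int((q[1]-195)*4.67)),4,(0,255,0),-1)
cv2.imwrite("pics/k5.png",np.hstack([A,W[:,:333]]))
E
```

View pics/k5.png

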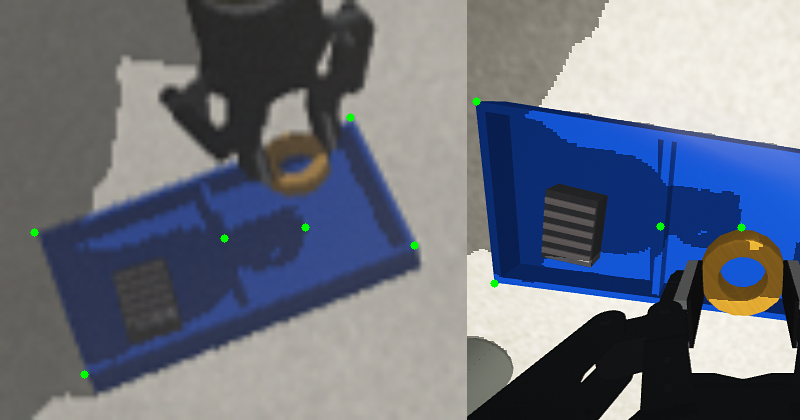

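```bash
python3 -m pendant '[[[0,0.12,0.6],0,1],[[0,0,0.8],0,1],[[0,0,0.8],0,1],[[0,0,0.5],0,1],[[0,0,0.25],0,1],[[0,0,0],0,1]]'
python3 - <<'E'
from h import *
print(env.get_state()["wrist_force"]);need([.4946,-.2712,-.0215])
S=env.read_camera("scene");r=env.read_camera("wrist")
a=cv2.resize(S["color"][195:285,130:230],(467,420),interpolation=cv2.INTER_CUBIC)
cv2.imwrite("pics/k6.png",cv2.convertScaleAbs(np.hstack([a,r["color"][:,100:430]]),alpha=1.5))
E
```

```text
clock: 45.12
tcp_pos: [0.493, -0.2679, -0.0191]
orientation: [0.006, -0.052, 0.999, 0.003]
wrist_force: [-0.0, -0.7, 0.1]
finger_gap: 0.0392
[-0.00950255 -0.67824833  0.1035922 ]
shift in rows(20mm): [-0.06 -0.17  0.12] yaw -174.02 tcp [ 0.493  -0.2679 -0.0191] clk 45.125 j [-0.65  0.44 -0.33  0.8   0.01 -0.75]
```

View pics/k6.png

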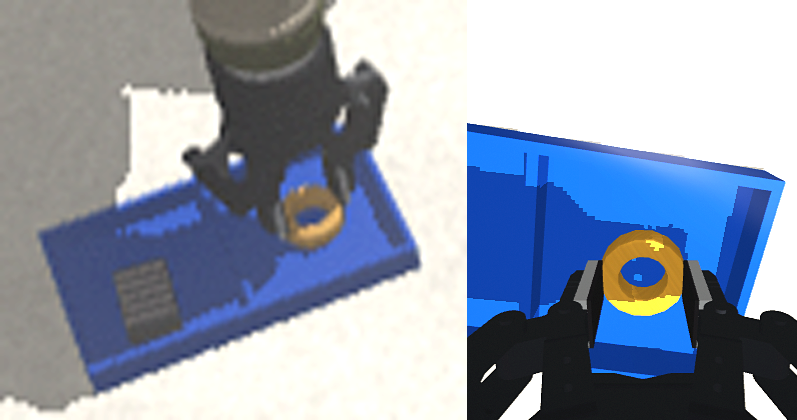

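```bash
python3 -m pendant '[[[0,0,0.08],0,1],[[0,0,0],0,0],[[0,0,0],0,-0.15],[[0,0,0],0,-0.35],[[0,0,0],0,-0.35],[[0,0,0],0,-0.35],[[0,0,0],0,-0.35]]'
python3 - <<'E'
from h import *
print(env.get_state()["wrist_force"],env.get_state()["finger_gap"])
S=env.read_camera("scene");r=env.read_camera("wrist")
a=cv2.resize(S["color"][195:285,130:230],(467,420),interpolation=cv2.INTER_CUBIC)
cv2.imwrite("pics/k7.png",cv2.convertScaleAbs(np.hstack([a,r["color"][:,100:430]]),alpha=1.5))
E
```

```text
clock: 46.1
tcp_pos: [0.4932, -0.268, -0.0203]
orientation: [0.007, -0.052, 0.999, 0.002]
wrist_force: [-0.7, -0.3, -1.0]
finger_gap: 0.0579
[-0.69759943 -0.34196528 -1.02067026] 0.05792225073310611
```

View pics/k7.png

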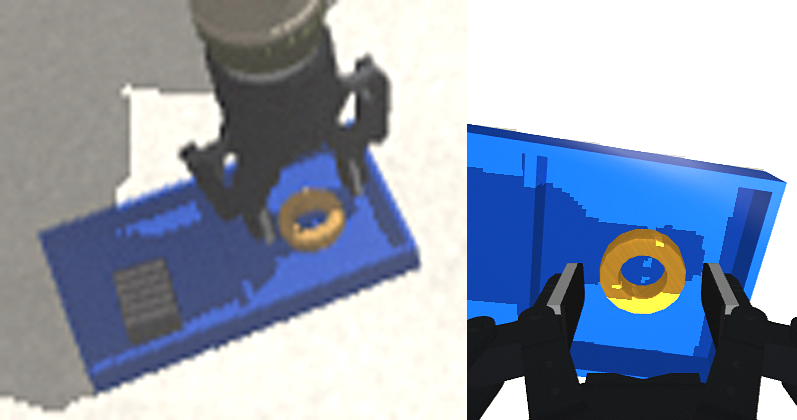

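The ring is released, so I'll retreat straight up.

```bash
python3 -m pendant '[[[0,0,-0.4],0,-0.35],[[0,0,-0.8],0,-0.35],[[0,0,-1],0,-0.35],[[0,0,-1],0,-0.35],[[0,0,-1],0,-0.35],[[0,0,-1],0,-0.35],[[0.8,0,-1],0,-0.35],[[1,0,-0.5],0,-0.35],[[1,0,0],0,-0.35],[[0,0,0],0,-0.35]]'
python3 - <<'E'
from h import *
r=shot("scene","s9.png");T=shot("top","t9.png");w=shot("wrist","w12.png")
E
```

```text
clock: 47.45
tcp_pos: [0.4342, -0.2745, 0.1134]
orientation: [0.007, -0.051, 0.999, 0.002]
wrist_force: [-0.0, 0.4, -0.6]
finger_gap: 0.0577
```

View pics/s9.png

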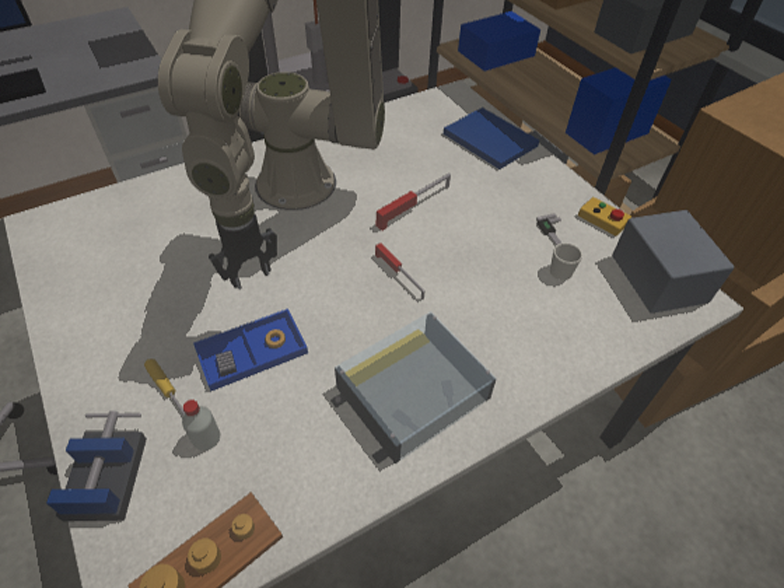

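View pics/w12.png

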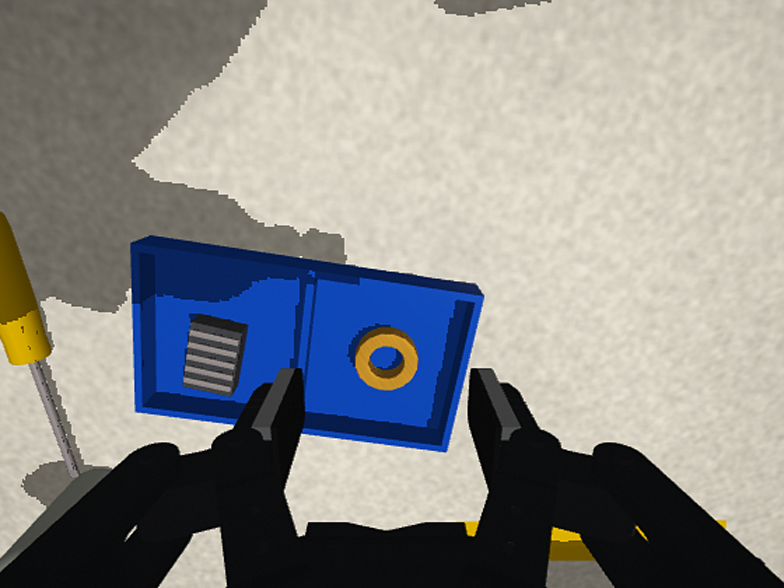

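View pics/t9.png

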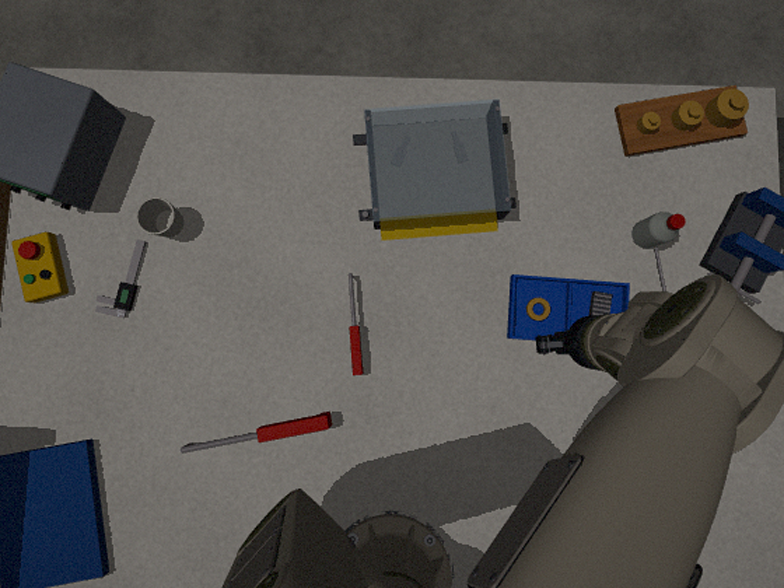

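The pictures show the ring flat in the middle of the empty bay (wrist view, 386,358). The hook is standing at (355,325) in the top view, well in front of the guard, and nothing else has moved. I'll hand in.

```bash
python3 -c "
from workcell import env
print(env.hand_in())"
```

```text
the job is handed in; nothing more can be done
None
```

The job is done and handed in at about 47.6 s of the 72 s allowed. I used the smaller red hook to draw the ring out over the threshold until the whole ring was in front of the guard. I then stood the hook on the bench clear of the guard and laid the ring in the empty bay.

**Last checks:** the final scene, top and wrist pictures show the ring flat near the middle of the bay, the hook standing free, and the guard, specimens, jaw and other items where they were. The gripper ended clear of everything, and the highest wrist force I saw was about 5 N.

**What went wrong or disagreed:**
- **Joint limit:** on the way to the hook, joint 6 reached the end of its range (read 3.141 against the listed 3.14) and the tool tilted about 6°. I brought it back by pushing deliberately against the opposite end, which left about 0.8° of tilt. Joint 6 read −3.141 there.
- **Fingertip offset:** the real fingertips are about 31 mm behind the reported TCP, so my first try at the hook closed on empty air above the handle without moving it. I allowed for this in every later grasp.
- **Gap reading:** the finger opening read about 39 mm on the 44 mm ring and 16 mm on the 18 mm handle. Both grips still held.

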